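# Load the bell polisher and hold its jog dial on three

### The arm

A 7-joint arm with a two-finger parallel gripper is mounted at the origin on the work surface. World frame = base frame: x ahead of the robot, y to its left, z up, the work surface at z = 0. Lengths are in m, angles in degrees, forces in N, time in s.
With the tool pointing down it reaches from about 0.425 to 0.875 m from the base axis. Payload 4.7 kg.
Tool frame: the origin (TCP) lies midway between the tips of the shut fingers; the grasp point (between the pads) lies 19 mm behind it; z points along the fingers, y is the line along which they close (so a half turn about z gives the same grasp; the last joint's range is limited). The gripper opens to 87 mm and grips with 3 to 60 N. Pads are 19 mm wide; open, the fingers measure 117 mm over their backs; the gripper's body (75 mm by 190 mm) begins 51 mm behind the grasp point.
Start: joints at [-73.218, 18.392, -4.016, 83.108, 1.295, 78.541, -3.26], TCP at [0.179, 0.625, 0.198] pointing down, gripper open.
Joint ranges: [-163.93, 163.93], [-17.29, 119.83], [-79.2, 71.16], [3.27, 140.29], [-89.18, 269.18], [5.43, 117.66], [-154.24, 154.24]. Speed limits (degrees/s): [147.25, 147.25, 180, 180, 180, 180, 180].

### API

Orientations are given as [roll, pitch, yaw] about the fixed x, y, z axes, in that order (R = Rz(yaw) Ry(pitch) Rx(roll)).
In Python, from cell import env gives the robot as it stands. The module is installed in compiled form; this text tells all that it offers.
- The arm moves only by the tool step_arm, never from a script. Its argument "rows" is a list of rows, each an object with "angular": the turn, a rotation vector about the tool's x, y, z in units of pi rad (1.0 is pi rad), a list of three; "slide": the shift along the tool's x, y, z in units of 500 mm (1.0 is 500 mm), a list of three; "jaw": the opening, from 0 (shut) to 1 (fully open). A call has 1 to 10 rows; each row shifts and turns the commanded pose from where the row before left it, along the tool's axes as they then stand; what a row does not reach is not made up. A row lasts 1/8 s, in which the tool goes at most 62.5 mm and 10.7 degrees, less where a joint would pass 70% of its speed; a pose out of reach is approached as far as the arm can. A call with a number of a shift or a turn outside -1 to 1 is refused whole. A call with a gripper value outside its range is refused whole. The fingers move at their own pace and stop on an object; "newtons" is the grip in N (left out, the last holds). Time passes only in rows, so rows that do not move let the fingers close. It gives the time, the measured TCP pose, the force, the opening and the grip force at its end, in the units of the state.
- env.get_obs(): the state, without advancing time (a new reading comes with each control period).
- env.read_camera(name): name is "scene" or "side" or "wrist"; returns the picture (480x640x3 uint8, red, green, blue); there is no depth.
- env.camera_info(name): a dict with "fx", "fy", "cx", "cy" (pixels), "k1" (the pictures are not rectified: a ray, as slopes to the right and down, at radius r is drawn at 1 + k1 r^2 times it, then the intrinsics apply), "R" (3x3) and "t" (3): a world point X has camera coordinates R X + t. Camera axes: x right, y down, z forward; pixel columns grow to the right and rows downward; lengths in m; the calibration is good to about 2 mm. A picture is of the moment at which its call begins: read the wrist's pose just before it. camera_info takes no time and is no camera call; for the wrist camera it gives the pose at the moment of the call.
- env.sign_off(): hands the job in; it is judged then, once.
The state is a dict: "time_s": time; "qpos": joint angles; "joint_velocities": joint speeds; "effort": joint torques, N m; "tool_pos": TCP position; "tool_rot": TCP orientation; "force": force on the tool from outside, world axes, zero at the start; "wrist_torque": the same for the moment, N m; "grip_width": finger opening in m; "grasp_force": force on a finger pad.
Only numpy, scipy, OpenCV 4.12 (cv2) and the standard library are available. Lean on these libraries where they do the work, as an engineer would, in place of code of your own. Each camera call takes 0.05 s, during which the arm holds its last target. There are 200 camera calls.

### The job

Tip the brass bells out of the flared pan into the polisher's round tub, then stand the empty pan upright back on the cutting mat, without dropping it, and let go of it. Then push the peg of the polisher's spring-return dial clockwise past the first two detents to the third, not on to the end stop, and finish while still holding it there against the spring: do not let go. Leave the spool, the jar and the mallet where they are.

Things in the scene. Friction and masses are not known exactly. Their poses are not given: they have to be found in the camera images.
- polisher: Grey vibratory polisher, fixed to the bench, yaw within 0.3 rad of zero. Origin at bench level under the centre of its open round tub, z up: rim 120 mm above the bench, 196 mm across outside, 185 mm inside. Beside the tub, centred 200 mm away in the polisher's own +y, is a square grey console, 165 x 165 mm, top at z 70 mm, with the dial on it.
- tub_floor (a point): Centre of the tub's flat inner floor, 41 mm above the bench. The floor is about 146 mm across, the walls flare to the rim.
- dial (a joint): Angle (rad) of the black spring-return dial: 0 at rest, grows clockwise seen from above. Detents felt as dips in the resistance at 0.35, 0.70 and 1.05; beyond 1.05, the last, it stiffens again, end stop at 1.2. Let go, it always springs back to 0. Push at the peg: 2 to 3 N at the start, rising to about 5.5 N at the third detent, 1 to 2 N more to climb out of each.
- dial_axis (a point): Fixed point on the dial's vertical axis, at the console's top, 70 mm above the bench. Four small white raised pips on the console, 72 mm from this axis, mark rest and the three detents in order.
- dial_peg (a point): Point on the dial's upright round black peg, moving with it: on the peg's axis, 115 mm above the bench, 50 mm from the dial's axis. Peg 14 mm in diameter, free from 86 mm (the dial arm's top) to its own top at 132 mm above the bench. At rest it lies 48 mm in -x and 13 mm in -y from the dial's axis, in the polisher's frame.
- mat: Blue-green cutting mat, 240 x 240 x 3 mm, fixed flat on the bench. Origin at the centre of its underside, x and y along its edges.
- pan: Open flared steel pan, 0.18 to 0.3 kg, on the mat, holding the bells. Origin at the centre of its underside, z up. Foot 52 mm across, rim 128 mm across at 40 mm height, wall 3 mm, sloping about 45 degrees: the bells roll out when it is tipped 70 to 80 degrees. On its +x side a flat dark wooden grip stands up from the rim, 10 mm thick along x, 34 mm wide along y, top at 92 mm.
- pan_grip (a point): Centre of the part of the wooden grip to be taken, 66 mm in +x from the pan's axis, 72 mm above its underside. Taken from straight above with the fingers closing along the pan's x.
- pan_lip (a point): Point of the pan's rim on the far side from the grip (64 mm in -x, 40 mm up): the lowest edge when the pan is tipped away from the grip.
- bell0_center (a point): Centre of one of four equal round brass bells, plain closed balls, 22 mm in diameter, 22 g, loose in the pan.
- bell1_center (a point): Centre of one of four equal round brass bells, plain closed balls, 22 mm in diameter, 22 g, loose in the pan.
- bell2_center (a point): Centre of one of four equal round brass bells, plain closed balls, 22 mm in diameter, 22 g, loose in the pan.
- bell3_center (a point): Centre of one of four equal round brass bells, plain closed balls, 22 mm in diameter, 22 g, loose in the pan.
- spool: Spool of orange thread, 48 mm diameter, 67 mm high, standing loose on the bench beyond the polisher. Bystander. Origin at the centre of its underside.
- jar: Closed amber jar, 60 mm diameter, 75 mm high, standing loose beyond the mat. Bystander. Origin at the centre of its underside.
- mallet: Wooden mallet lying loose on the bench to the left of the polisher's console, 48 mm high, head 85 mm long, about 200 mm overall. Bystander. Origin on the bench near its middle, handle towards its -x.
Not all that is in view belongs to the job. Several things have the shape of the pan; the one meant has the colours described above.

How it is judged:
By the outcome, as a careful person would: the job done as asked, in the order asked, and still so for the second after the job is handed in, while the arm keeps its last pose, push and grip.
It also fails if it takes over 70 s, if anything falls off the work surface, if the arm or the gripper's body presses on something with over 40 N, if the wrist force passes 120 N, or if a joint passes its speed limit or range.

## Working session

There is one attempt and no reset: what is moved stays moved. The work goes in short steps, Python scripts to look and compute and a tool call to move; the robot and the scene stay as the last step left them, time stands still between calls to the robot, and variables do not carry over. Pictures are saved under pics/ and viewed, at most 10 in all, crops included, and the job is handed in when it is done.

Besides the shell and the picture viewer there is one more tool, called after "Emit:" as name([rows], argument=value, ...), one row to a line, values as JSON. step_arm: Moves the arm, as the interface text tells. Shifts and turns lie within -1 to 1; 1 stands for 500 mm of shift or pi rad of turn. Its arguments: {"type":"object","properties":{"rows":{"type":"array"},"newtons":{"type":"number"}},"required":["rows"]}

```bash
mkdir -p pics; cat > h.py <<'E'
import numpy as np, cv2
from cell import env
from scipy.spatial.transform import Rotation as Ro
def K(n):
    c=env.camera_info(n); return c,np.array([[c['fx'],0,c['cx']],[0,c['fy'],c['cy']],[0,0,1.]]),np.array([c['k1'],0,0,0,0.])
def ray(n,uv,ci=None):
    c,k,d=ci or K(n); p=cv2.undistortPoints(np.array(uv,float).reshape(-1,1,2),k,d).reshape(-1,2)
    R=np.array(c['R']); t=np.array(c['t']); return -R.T@t, np.c_[p,np.ones(len(p))]@R
def plane(n,uv,z,ci=None):
    o,r=ray(n,uv,ci); return o+r*((z-o[2])/r[:,2])[:,None]
def proj(n,X,ci=None):
    c,k,d=ci or K(n); R=np.array(c['R']); return cv2.projectPoints(np.array(X,float).reshape(-1,1,3),cv2.Rodrigues(R)[0],np.array(c['t'],float),k,d)[0].reshape(-1,2)
def save(n,f):
    im=env.read_camera(n); cv2.imwrite('pics/'+f,im[:,:,::-1]); return im
E
python3 - <<'E'
from h import *
for n in('scene','side'):
    save(n,n+'0.png'); c=K(n)[0]; R=np.array(c['R']); print(n,-R.T@np.array(c['t']),R[2],c['fx'],c['k1'])
print(env.get_obs())
E
```

```text
scene [ 1.54918336 -0.72696545  1.42240011] [-0.56563103  0.3798122  -0.73198649] 597.043411794697 -0.051453635138517244
side [ 0.46799832 -1.04358745  0.75919057] [ 0.05496285  0.83759678 -0.54351698] 491.2023174613473 -0.034340161772812273
{'time_s': 0.1, 'qpos': array([-73.21756516,  18.43549891,  -4.01624346,  83.16879972,
         1.29587178,  78.54126216,  -3.2596491 ]), 'joint_velocities': array([ 0.07133017, -0.1404041 ,  0.1058229 , -0.07919305,  0.05418519,
       -0.000435  ,  0.08629396]), 'effort': array([-3.56264773e-04, -4.92574489e+01, -4.06102845e-01, -3.13396525e+01,
       -6.42971951e-02,  3.94211628e-02,  5.22890139e-05]), 'tool_pos': array([0.17878419, 0.62435813, 0.19685547]), 'tool_rot': array([-1.79899725e+02,  6.14826616e-03,  1.64028385e+02]), 'force': array([ 0.4168195 , -0.54931066, -0.45216525]), 'wrist_torque': array([-0.04198396, -0.03476915,  0.02817695]), 'grasp_force': 0.0, 'grip_width': 0.08708198945473306}
```

View pics/scene0.png

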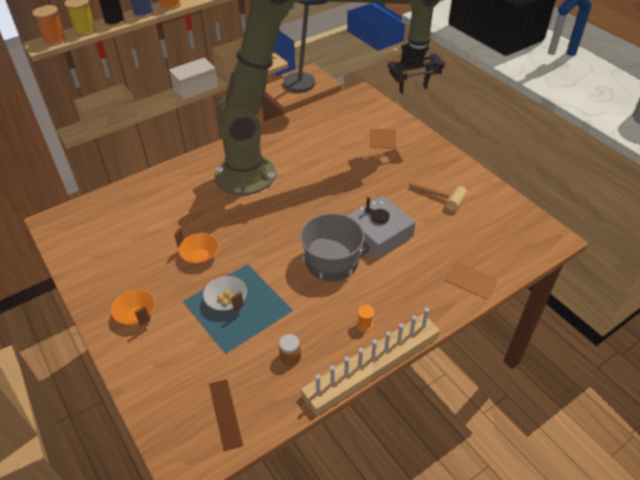

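View pics/side0.png

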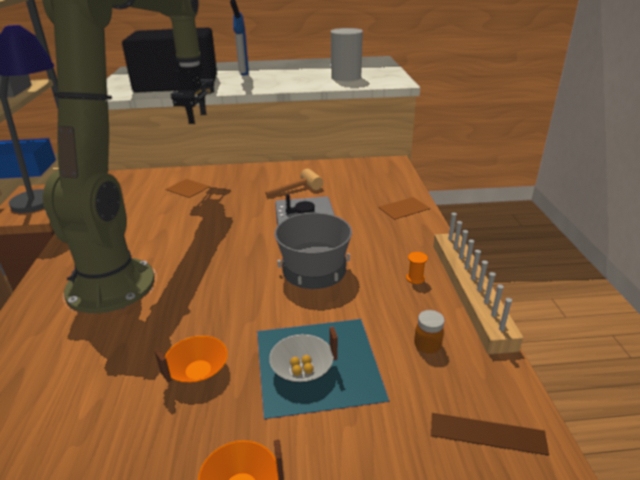

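The steel pan is on the mat at scene (225,296) and side (302,360). The orange decoy pans are at scene (198,250) and (133,308). The pan meant is the steel one, because it is on the mat and holds the bells. I'll confirm that in an enlarged crop with measurements.

```bash
cat > m.py <<'E'
from h import *
A=cv2.imread('pics/side0.png');B=cv2.imread('pics/scene0.png')
def big(m):
    c=max(cv2.findContours(m,0,1)[0],key=cv2.contourArea); return c
for n,I,pb in(('scene',B,(180,310,265,350)),('side',A,(255,390,315,412))):
    hsv=cv2.cvtColor(I,cv2.COLOR_BGR2HSV); H,S,V=cv2.split(hsv)
    box=np.zeros_like(H); box[pb[2]:pb[3],pb[0]:pb[1]]=255
    mat=cv2.inRange(hsv,(80,60,20),(110,255,255))&box
    c=big(cv2.morphologyEx(mat,cv2.MORPH_CLOSE,np.ones((3,3))))
    h=cv2.convexHull(c); q=cv2.approxPolyDP(h,8,True).reshape(-1,2)
    print(n,'mat',q.tolist(),plane(n,q,.003)[:,:2].round(3).tolist())
    pan=cv2.inRange(hsv,(0,0,70),(179,70,255))
    pan[box==0]=0
    h=cv2.convexHull(big(pan)); 
    P=plane(n,h.reshape(-1,2),.043)[:,:2]
    print('pan hull bbox',cv2.boundingRect(h),'circ',cv2.minEnclosingCircle(P.astype(np.float32)))
    br=cv2.inRange(hsv,(0,60,0),(20,255,90))&box
    k,l,st,ce=cv2.connectedComponentsWithStats(br); i=1+st[1:,4].argmax(); print('grip',st[i],ce[i],plane(n,[ce[i]],.075)[:,:2])
    # black peg/ dial
    print('tubmask')
a=cv2.resize(A[315:415,250:390],None,fx=4,fy=4,interpolation=cv2.INTER_CUBIC)[:, :560]
b=cv2.resize(B[185:285,290:430],None,fx=5,fy=5,interpolation=cv2.INTER_CUBIC)
c=np.zeros((600,800,3),np.uint8)
a=cv2.resize(A[320:395,260:350],(400,333),interpolation=cv2.INTER_CUBIC)
b=cv2.resize(B[190:280,295:425],(800-400,277),interpolation=cv2.INTER_CUBIC)
d=cv2.resize(A[180:290,265:365],(400,440),interpolation=cv2.INTER_CUBIC)
c[:333,:400]=a; c[:440,400:]=d
c[323:600,:400]=b
cv2.imwrite('pics/crop.png',c)
E
python3 m.py
```

```text
scene mat [[248, 266], [290, 310], [224, 349], [185, 301]] [[0.396, -0.219], [0.618, -0.204], [0.626, -0.43], [0.408, -0.445]]
pan hull bbox (183, 265, 110, 85) circ ((0.5419055223464966, -0.3357778787612915), 0.16115917265415192)
grip [232 295  11  16 118] [237.03389831 302.33898305] [[ 0.55554989 -0.33920855]]
tubmask
side mat [[360, 320], [387, 400], [264, 411], [258, 332]] [[0.618, -0.202], [0.635, -0.433], [0.401, -0.436], [0.386, -0.219]]
pan hull bbox (269, 333, 67, 49) circ ((0.48300701379776, -0.334847092628479), 0.07412426918745041)
grip [330 330   7  29 127] [333.37007874 345.09448819] [[ 0.54143194 -0.34925554]]
tubmask
```

View pics/crop.png

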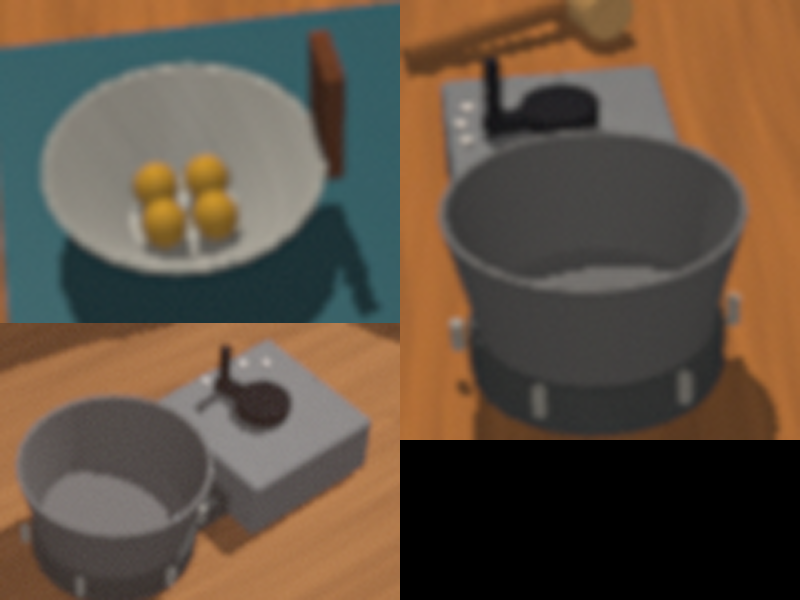

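```bash
cat > m2.py <<'E'
from h import *
def circ(n,uv,z):
    P=plane(n,uv,z)[:,:2]; A=np.c_[2*P,np.ones(len(P))]; s=np.linalg.lstsq(A,(P**2).sum(1),rcond=None)[0]
    return s[:2].round(4),np.sqrt(s[2]+s[:2]@s[:2]).round(4)
print('pan side',circ('side',[(269.5,357),(333,358),(301.6,334.6),(301.6,381.2)],.043))
print('tub side',circ('side',[(275.8,233),(351.5,233),(313.7,213),(313.7,252.5)],.12))
print('tub scene',circ('scene',[(300.9,236.1),(363.2,237.8),(332.4,214.4),(331.4,258.6)],.12))
print('peg top',plane('side',[(287.6,196)],.130),plane('scene',[(367.8,198.5)],.130))
print('peg base',plane('side',[(288.5,212)],.086),plane('scene',[(367.1,216.1)],.086))
print('hub',plane('side',[(305,204)],.09),plane('scene',[(380.5,213)],.09))
print('console',plane('scene',[(382,201),(414.9,228),(378.8,249.2)],.07).round(3).tolist(), plane('side',[(276,202),(328.5,197)],.07).round(3).tolist())
print('grip top',plane('side',[(333,328.5)],.095))
I=cv2.imread('pics/scene0.png'); a=cv2.resize(I[270:330,195:275],(800,600),interpolation=cv2.INTER_CUBIC); cv2.imwrite('pics/crop2.png',a)
E
python3 m2.py
```

```text
pan side (array([ 0.4777, -0.3426]), np.float64(0.0634))
tub side (array([0.5302, 0.0068]), np.float64(0.0948))
tub scene (array([0.5325, 0.0088]), np.float64(0.0936))
peg top [[0.47072417 0.18928642 0.13      ]] [[0.47181376 0.19230808 0.13      ]]
peg base [[0.47058608 0.1763414  0.086     ]] [[0.49963647 0.17057444 0.086     ]]
hub [[0.51949865 0.21116691 0.09      ]] [[0.51631362 0.21178901 0.09      ]]
console [[0.459, 0.266, 0.07], [0.618, 0.272, 0.07], [0.623, 0.121, 0.07]] [[0.435, 0.272, 0.07], [0.595, 0.285, 0.07]]
grip top [[ 0.54347097 -0.32378249  0.095     ]]
```

View pics/crop2.png

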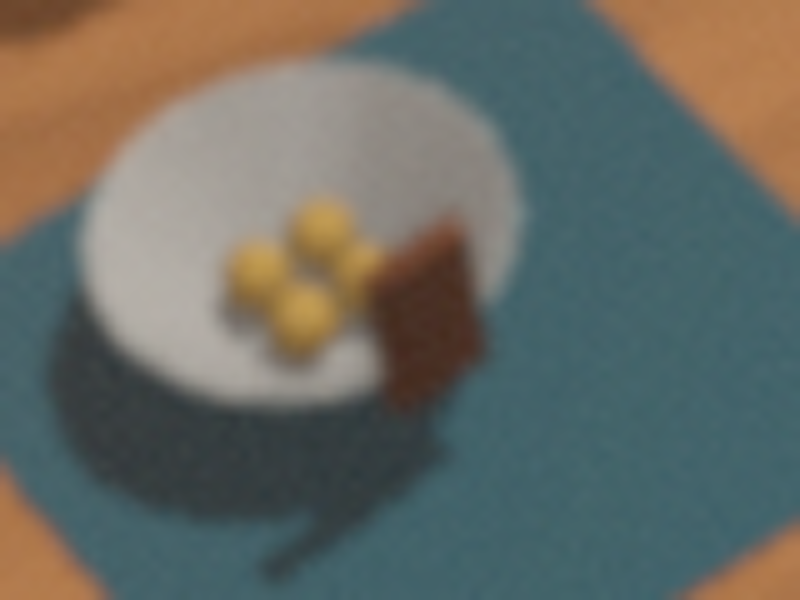

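The crop confirms the steel pan with four bells. Its grip's top face is centred at about scene (237,295), and the rim spans columns 203 to 247.

```bash
cat >> h.py <<'E'
def show():
    o=env.get_obs(); print({k:np.round(o[k],3).tolist() for k in('time_s','qpos','tool_pos','tool_rot','force','grip_width','grasp_force')})
def plan(pos,rpy,rows):
    """per-row slide/angular to go from the measured pose to the target (turn done evenly, then slide in interleaved frame)"""
    o=env.get_obs(); R=Ro.from_euler('xyz',o['tool_rot'],degrees=True); T=Ro.from_euler('xyz',rpy,degrees=True)
    w=(R.inv()*T).as_rotvec(); d=np.array(pos)-o['tool_pos']
    print('dist',np.linalg.norm(d),'turn',np.degrees(w).round(2))
    print('total slide in start frame',(R.inv().apply(d)/.5).round(4),'ang',(w/np.pi).round(4))
    for i in range(rows):
        Ri=R*Ro.from_rotvec(w*i/rows); print((w/np.pi/rows).round(4).tolist(),(Ri.inv().apply(d/rows)/.5).round(4).tolist())
E
sed -i 's/^from cell/from cell/' h.py; python3 - <<'E'
from h import *
from m2 import circ
print('pan scene',circ('scene',[(203,293.5),(247.5,291),(228,275.8),(224,310.8)],.043))
print('grip top',plane('scene',[(236.8,294.8)],.095),'edge',plane('scene',[(232.5,297.8),(240.5,291)],.095))
plan((.50,.40,.26),(180,0,129),5)
E
```

```text
pan side (array([ 0.4777, -0.3426]), np.float64(0.0634))
tub side (array([0.5302, 0.0068]), np.float64(0.0948))
tub scene (array([0.5325, 0.0088]), np.float64(0.0936))
peg top [[0.47072417 0.18928642 0.13      ]] [[0.47181376 0.19230808 0.13      ]]
peg base [[0.47058608 0.1763414  0.086     ]] [[0.49963647 0.17057444 0.086     ]]
hub [[0.51949865 0.21116691 0.09      ]] [[0.51631362 0.21178901 0.09      ]]
console [[0.459, 0.266, 0.07], [0.618, 0.272, 0.07], [0.623, 0.121, 0.07]] [[0.435, 0.272, 0.07], [0.595, 0.285, 0.07]]
grip top [[ 0.54347097 -0.32378249  0.095     ]]
pan scene (array([ 0.4811, -0.3414]), np.float64(0.0658))
grip top [[ 0.54641456 -0.33227803  0.095     ]] edge [[ 0.54884247 -0.34754558  0.095     ]
 [ 0.54044446 -0.31684645  0.095     ]]
dist 0.3968669804292697 turn [-0.1   0.04 35.03]
total slide in start frame [-0.7411 -0.2548 -0.1258] ang [-0.0005  0.0002  0.1946]
[-0.0001, 0.0, 0.0389] [-0.1482, -0.051, -0.0252]
[-0.0001, 0.0, 0.0389] [-0.1533, -0.0325, -0.0252]
[-0.0001, 0.0, 0.0389] [-0.1561, -0.0135, -0.0252]
[-0.0001, 0.0, 0.0389] [-0.1566, 0.0056, -0.0252]
[-0.0001, 0.0, 0.0389] [-0.1548, 0.0247, -0.0252]
```

```bash
cat >> h.py <<'E'
def chain(wps):
    """wps: (pos,rpy,rows) from measured pose; prints rows to copy"""
    o=env.get_obs(); p=o['tool_pos']; R=Ro.from_euler('xyz',o['tool_rot'],degrees=True)
    for pos,rpy,n in wps:
        T=Ro.from_euler('xyz',rpy,degrees=True); w=(R.inv()*T).as_rotvec(); d=(np.array(pos)-p)/n
        print('leg: mm/row %.1f deg/row %.1f'%(1e3*np.linalg.norm(d),np.degrees(np.linalg.norm(w))/n))
        for i in range(n):
            s=(R*Ro.from_rotvec(w*i/n)).inv().apply(d)/.5
            print('  a',(w/np.pi/n).round(4).tolist(),'s',s.round(3).tolist())
        p,R=np.array(pos),T
E
python3 - <<'E'
from h import *
chain([((.48,.40,.26),(180,0,140),9),((.60,.0,.27),(180,0,120),9),((.545,-.328,.27),(180,0,103),7)])
E
```

```text
leg: mm/row 42.3 deg/row 2.7
  a [-0.0001, 0.0, 0.0148] s [-0.078, -0.03, -0.014]
  a [-0.0001, 0.0, 0.0148] s [-0.079, -0.026, -0.014]
  a [-0.0001, 0.0, 0.0148] s [-0.08, -0.022, -0.014]
  a [-0.0001, 0.0, 0.0148] s [-0.081, -0.018, -0.014]
  a [-0.0001, 0.0, 0.0148] s [-0.082, -0.015, -0.014]
  a [-0.0001, 0.0, 0.0148] s [-0.083, -0.011, -0.014]
  a [-0.0001, 0.0, 0.0148] s [-0.083, -0.007, -0.014]
  a [-0.0001, 0.0, 0.0148] s [-0.083, -0.003, -0.014]
  a [-0.0001, 0.0, 0.0148] s [-0.083, 0.001, -0.014]
leg: mm/row 46.4 deg/row 2.2
  a [0.0, -0.0, 0.0123] s [-0.078, -0.051, -0.002]
  a [0.0, -0.0, 0.0123] s [-0.079, -0.048, -0.002]
  a [0.0, -0.0, 0.0123] s [-0.081, -0.045, -0.002]
  a [0.0, -0.0, 0.0123] s [-0.083, -0.042, -0.002]
  a [0.0, -0.0, 0.0123] s [-0.085, -0.038, -0.002]
  a [0.0, -0.0, 0.0123] s [-0.086, -0.035, -0.002]
  a [0.0, -0.0, 0.0123] s [-0.087, -0.032, -0.002]
  a [0.0, -0.0, 0.0123] s [-0.088, -0.028, -0.002]
  a [0.0, -0.0, 0.0123] s [-0.089, -0.025, -0.002]
leg: mm/row 47.5 deg/row 2.4
  a [0.0, -0.0, 0.0135] s [-0.073, -0.06, -0.0]
  a [0.0, -0.0, 0.0135] s [-0.076, -0.057, -0.0]
  a [0.0, -0.0, 0.0135] s [-0.078, -0.054, -0.0]
  a [0.0, -0.0, 0.0135] s [-0.08, -0.051, -0.0]
  a [0.0, -0.0, 0.0135] s [-0.082, -0.047, -0.0]
  a [0.0, -0.0, 0.0135] s [-0.084, -0.044, -0.0]
  a [0.0, -0.0, 0.0135] s [-0.086, -0.04, -0.0]
```

Emit:
step_arm([
  {"angular": [0,0,0.015],"slide": [-0.078,-0.03,-0.014],"jaw": 1},
  {"angular": [0,0,0.015],"slide": [-0.079,-0.026,-0.014],"jaw": 1},
  {"angular": [0,0,0.015],"slide": [-0.08,-0.022,-0.014],"jaw": 1},
  {"angular": [0,0,0.015],"slide": [-0.081,-0.018,-0.014],"jaw": 1},
  {"angular": [0,0,0.015],"slide": [-0.082,-0.015,-0.014],"jaw": 1},
  {"angular": [0,0,0.015],"slide": [-0.083,-0.011,-0.014],"jaw": 1},
  {"angular": [0,0,0.015],"slide": [-0.083,-0.007,-0.014],"jaw": 1},
  {"angular": [0,0,0.015],"slide": [-0.083,-0.003,-0.014],"jaw": 1},
  {"angular": [0,0,0.015],"slide": [-0.083,0.001,-0.014],"jaw": 1},
])

```text
time_s: 1.23
tool_pos: [0.4791, 0.3989, 0.2606]
tool_rot: [-180.0, -0.0, 139.6]
force: [0.3, 0.9, 0.0]
grip_width: 0.0871
grasp_force: 0.0
```

Emit:
step_arm([
  {"angular": [0,0,0.012],"slide": [-0.078,-0.051,-0.002],"jaw": 1},
  {"angular": [0,0,0.012],"slide": [-0.079,-0.048,-0.002],"jaw": 1},
  {"angular": [0,0,0.012],"slide": [-0.081,-0.045,-0.002],"jaw": 1},
  {"angular": [0,0,0.012],"slide": [-0.083,-0.042,-0.002],"jaw": 1},
  {"angular": [0,0,0.012],"slide": [-0.085,-0.038,-0.002],"jaw": 1},
  {"angular": [0,0,0.012],"slide": [-0.086,-0.035,-0.002],"jaw": 1},
  {"angular": [0,0,0.012],"slide": [-0.087,-0.032,-0.002],"jaw": 1},
  {"angular": [0,0,0.012],"slide": [-0.088,-0.028,-0.002],"jaw": 1},
  {"angular": [0,0,0.012],"slide": [-0.089,-0.025,-0.002],"jaw": 1},
])

```text
time_s: 2.35
tool_pos: [0.5978, -0.0013, 0.2695]
tool_rot: [-180.0, -0.0, 120.2]
force: [0.4, 0.3, -0.7]
grip_width: 0.087
grasp_force: 0.0
```

Emit:
step_arm([
  {"angular": [0,0,0.0135],"slide": [-0.073,-0.06,0],"jaw": 1},
  {"angular": [0,0,0.0135],"slide": [-0.076,-0.057,0],"jaw": 1},
  {"angular": [0,0,0.0135],"slide": [-0.078,-0.054,0],"jaw": 1},
  {"angular": [0,0,0.0135],"slide": [-0.08,-0.051,0],"jaw": 1},
  {"angular": [0,0,0.0135],"slide": [-0.082,-0.047,0],"jaw": 1},
  {"angular": [0,0,0.0135],"slide": [-0.084,-0.044,0],"jaw": 1},
  {"angular": [0,0,0.0135],"slide": [-0.086,-0.04,0],"jaw": 1},
  {"angular": [0,0,0],"slide": [0,0,0],"jaw": 1},
  {"angular": [0,0,0],"slide": [0,0,0],"jaw": 1},
])

```text
time_s: 3.48
tool_pos: [0.5445, -0.3266, 0.2693]
tool_rot: [-180.0, -0.1, 103.3]
force: [0.4, -0.3, 0.3]
grip_width: 0.0869
grasp_force: 0.0
```

```bash
python3 - <<'E'
from h import *
show(); ci=K('wrist'); im=save('wrist','w1.png'); c=ci[0]; R=np.array(c['R']);print(-R.T@np.array(c['t']),R[2])
print(proj('wrist',[[.545,-.33,.095],[.48,-.342,.043]],ci))
E
```

```text
{'time_s': 3.475, 'qpos': [-3.318, 17.921, 41.367, 80.247, -11.796, 86.255, 50.743], 'tool_pos': [0.545, -0.327, 0.269], 'tool_rot': [-179.988, -0.071, 103.307], 'force': [0.384, -0.32, 0.325], 'grip_width': 0.087, 'grasp_force': 0.0}
[ 0.52681049 -0.24712486  0.45605372] [ 0.06865345 -0.28840328 -0.95504463]
[[318.50425159 214.6994786 ]
 [264.23648598 202.32322262]]
```

View pics/w1.png

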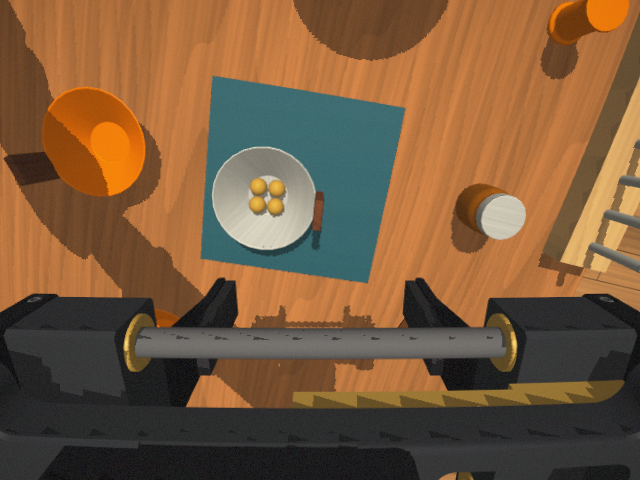

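The wrist view shows the pan's rim centred at about (264,199), the grip at about (319,212), and the jar at (490,215), well clear.

```bash
python3 - <<'E'
from h import *
ci=K('wrist'); I=cv2.imread('pics/w1.png'); hsv=cv2.cvtColor(I,cv2.COLOR_BGR2HSV)
m=cv2.inRange(hsv,(0,80,0),(20,255,140)); m[:185]=0;m[240:]=0;m[:,:308]=0;m[:,332:]=0
ys,xs=np.nonzero(m); print(xs.min(),xs.max(),ys.min(),ys.max(),cv2.minAreaRect(np.c_[xs,ys].astype(np.float32)))
pm=cv2.inRange(hsv,(0,0,110),(179,70,255)); pm[:140]=0;pm[255:]=0;pm[:,:200]=0;pm[:,316:]=0
h=cv2.convexHull(max(cv2.findContours(pm,0,1)[0],key=cv2.contourArea)).reshape(-1,2)
P=plane('wrist',h,.043,ci)[:,:2].astype(np.float32); print('pan',cv2.minEnclosingCircle(P),cv2.fitEllipse(P))
for z in(.095,.075): print(plane('wrist',[(xs.mean(),ys.mean()),((xs.min()+xs.max())/2,(ys.min()+ys.max())/2)],z,ci))
for y in range(ys.min(),ys.max()+1,5): print(y,xs[ys==y].min(),xs[ys==y].max())
E
```

```text
312 323 192 230 ((317.73431396484375, 210.96934509277344), (8.635017395019531, 38.666534423828125), 6.581944465637207)
pan ((0.4790146052837372, -0.3381969928741455), 0.06415572017431259) ((0.4790871739387512, -0.33834004402160645), (0.1268894076347351, 0.1277746856212616), 160.569091796875)
[[ 0.54381475 -0.32593919  0.095     ]
 [ 0.54358073 -0.32545122  0.095     ]]
[[ 0.54473907 -0.33034697  0.075     ]
 [ 0.54449209 -0.32983197  0.075     ]]
192 316 322
197 316 322
202 315 323
207 314 322
212 314 321
217 313 321
222 313 320
227 312 320
```

Emit:
step_arm([
  {"angular": [0,0,0.012],"slide": [-0.003,-0.002,0.06],"jaw": 1},
  {"angular": [0,0,0.012],"slide": [0,0,0.06],"jaw": 1},
  {"angular": [0,0,0],"slide": [0,0,0.06],"jaw": 1},
  {"angular": [0,0,0],"slide": [0,0,0.06],"jaw": 1},
  {"angular": [0,0,0],"slide": [0,0,0.06],"jaw": 1},
  {"angular": [0,0,0],"slide": [0,0,0.05],"jaw": 1},
  {"angular": [0,0,0],"slide": [0,0,0.04],"jaw": 1},
  {"angular": [0,0,0],"slide": [0,0,0.037],"jaw": 1},
  {"angular": [0,0,0],"slide": [0,0,0],"jaw": 1},
  {"angular": [0,0,0],"slide": [0,0,0],"jaw": 0.6},
])

```text
time_s: 4.78
tool_pos: [0.5443, -0.3294, 0.0571]
tool_rot: [179.9, 0.0, 99.0]
force: [-0.4, 1.1, -0.3]
grip_width: 0.0826
grasp_force: 0.0
```

Emit:
step_arm([
  {"angular": [0,0,0],"slide": [0,0,0],"jaw": 0.3},
  {"angular": [0,0,0],"slide": [0,0,0],"jaw": 0.2},
  {"angular": [0,0,0],"slide": [0,0,0],"jaw": 0.2},
  {"angular": [0,0,0],"slide": [0,0,0],"jaw": 0},
  {"angular": [0,0,0],"slide": [0,0,0],"jaw": 0},
  {"angular": [0,0,0],"slide": [0,0,0],"jaw": 0},
], newtons=40)

```text
time_s: 5.52
tool_pos: [0.5437, -0.329, 0.0563]
tool_rot: [-180.0, -0.0, 99.0]
force: [0.1, 0.1, -0.4]
grip_width: 0.0249
grasp_force: 0.0
```

```bash
python3 - <<'E'
from h import *
show(); save('side','s2.png'); print(env.get_obs()['wrist_torque'])
E
```

```text
{'time_s': 5.525, 'qpos': [-1.591, 26.225, 38.808, 95.811, -17.901, 64.322, 51.145], 'tool_pos': [0.544, -0.329, 0.056], 'tool_rot': [-180.0, -0.007, 98.958], 'force': [0.146, 0.07, -0.392], 'grip_width': 0.025, 'grasp_force': 0.0}
[-0.12026549  0.05312208 -0.00228997]
```

Emit:
step_arm([
  {"angular": [0,0,0],"slide": [0,0,0],"jaw": 0},
  {"angular": [0,0,0],"slide": [0,0,0],"jaw": 0},
  {"angular": [0,0,0],"slide": [0,0,0],"jaw": 0},
  {"angular": [0,0,0],"slide": [0,0,0],"jaw": 0},
  {"angular": [0,0,0],"slide": [0,0,0],"jaw": 0},
])

```text
time_s: 6.2
tool_pos: [0.5435, -0.329, 0.0563]
tool_rot: [-180.0, -0.0, 99.0]
force: [-1.2, 0.4, 0.3]
grip_width: 0.0095
grasp_force: 39.9
```

Emit:
step_arm([
  {"angular": [0,0,0],"slide": [0,0,-0.01],"jaw": 0},
  {"angular": [0,0,0],"slide": [0,0,-0.02],"jaw": 0},
  {"angular": [0,0,0],"slide": [0,0,-0.03],"jaw": 0},
  {"angular": [0,0,0],"slide": [0,0,-0.03],"jaw": 0},
  {"angular": [0,0,0],"slide": [0,0,0],"jaw": 0},
])

```text
time_s: 6.82
tool_pos: [0.545, -0.3299, 0.1036]
tool_rot: [179.8, 0.1, 99.0]
force: [-0.3, -0.2, -2.6]
grip_width: 0.0095
grasp_force: 39.9
```

```bash
python3 - <<'E'
from h import *
show(); I=save('side','s3.png'); print(env.get_obs()['wrist_torque']); c=cv2.resize(I[230:420,220:420,::-1],(630,600),interpolation=cv2.INTER_CUBIC); cv2.imwrite('pics/c3.png',c)
# tip plan: pan yaw -> 80, over tub; grip at z .30 
E
```

```text
{'time_s': 6.825, 'qpos': [-2.525, 23.551, 39.955, 93.313, -16.032, 68.762, 49.842], 'tool_pos': [0.545, -0.33, 0.104], 'tool_rot': [179.808, 0.118, 98.959], 'force': [-0.33, -0.232, -2.636], 'grip_width': 0.009, 'grasp_force': 39.913}
[-0.01544928 -0.12845616  0.03739609]
```

View pics/c3.png

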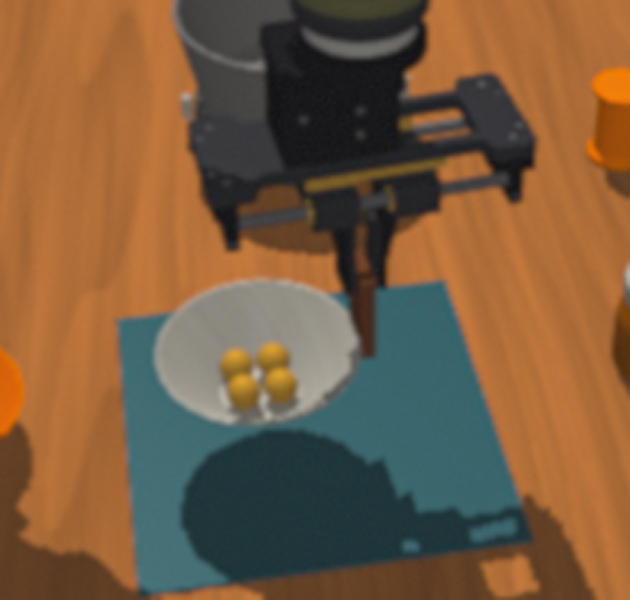

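The pan hangs level with all four bells inside. Next I'll carry it over the tub and tip it about its lip.

```bash
cat >> h.py <<'E'
Rpt=Ro.from_euler('xyz',[180,0,90],degrees=True)
def pan_pose(lip,phi,th):
    Rp=Ro.from_euler('z',phi,degrees=True)*Ro.from_euler('y',-th,degrees=True)
    tcp=np.array(lip)+Rp.apply([.130,0,.013])   # TCP is 19 mm below grip point
    return tcp,(Rp*Rpt).as_euler('xyz',degrees=True)
E
python3 - <<'E'
from h import *
t=np.array([.531,.008,0]); u=np.array([0,1.,0]); L=t+.018*u
def W(z,th,n): p,r=pan_pose(L+[0,0,z],90,th); return p,r,n
o=env.get_obs(); 
chain([(o['tool_pos']+[0,0,.14],[180,0,99],4),(*W(.23,0,16)[:2],16),W(.19,15,4),W(.15,45,7),W(.135,60,5),W(.135,78,6)])
E
```

```text
leg: mm/row 35.0 deg/row 0.0
  a [0.0001, 0.0001, -0.0001] s [-0.0, 0.0, -0.07]
  a [0.0001, 0.0001, -0.0001] s [-0.0, 0.0, -0.07]
  a [0.0001, 0.0001, -0.0001] s [-0.0, 0.0, -0.07]
  a [0.0001, 0.0001, -0.0001] s [-0.0, 0.0, -0.07]
leg: mm/row 30.3 deg/row 5.1
  a [0.0, 0.0, -0.0281] s [0.06, 0.008, -0.0]
  a [0.0, 0.0, -0.0281] s [0.059, 0.013, -0.0]
  a [0.0, 0.0, -0.0281] s [0.058, 0.018, -0.0]
  a [0.0, 0.0, -0.0281] s [0.056, 0.023, -0.0]
  a [0.0, 0.0, -0.0281] s [0.054, 0.028, -0.0]
  a [0.0, 0.0, -0.0281] s [0.051, 0.033, -0.0]
  a [0.0, 0.0, -0.0281] s [0.048, 0.037, -0.0]
  a [0.0, 0.0, -0.0281] s [0.044, 0.041, -0.0]
  a [0.0, 0.0, -0.0281] s [0.041, 0.045, -0.0]
  a [0.0, 0.0, -0.0281] s [0.037, 0.048, -0.0]
  a [0.0, 0.0, -0.0281] s [0.032, 0.052, -0.0]
  a [0.0, 0.0, -0.0281] s [0.027, 0.054, -0.0]
  a [0.0, 0.0, -0.0281] s [0.023, 0.056, -0.0]
  a [0.0, 0.0, -0.0281] s [0.018, 0.058, -0.0]
  a [0.0, 0.0, -0.0281] s [0.012, 0.059, -0.0]
  a [0.0, 0.0, -0.0281] s [0.007, 0.06, -0.0]
leg: mm/row 2.6 deg/row 3.8
  a [-0.0208, -0.0, 0.0] s [-0.0, -0.004, 0.003]
  a [-0.020
[... 411 characters left out ...]

  a [-0.0238, 0.0, -0.0] s [-0.0, -0.007, -0.01]
  a [-0.0238, 0.0, -0.0] s [-0.0, -0.006, -0.011]
leg: mm/row 5.8 deg/row 3.0
  a [-0.0167, 0.0, 0.0] s [-0.0, -0.007, -0.009]
  a [-0.0167, 0.0, 0.0] s [-0.0, -0.007, -0.009]
  a [-0.0167, 0.0, 0.0] s [-0.0, -0.006, -0.01]
  a [-0.0167, 0.0, 0.0] s [-0.0, -0.006, -0.01]
  a [-0.0167, 0.0, 0.0] s [-0.0, -0.005, -0.01]
leg: mm/row 6.8 deg/row 3.0
  a [-0.0167, -0.0, -0.0] s [-0.0, -0.003, -0.013]
  a [-0.0167, -0.0, -0.0] s [-0.0, -0.003, -0.013]
  a [-0.0167, -0.0, -0.0] s [-0.0, -0.002, -0.013]
  a [-0.0167, -0.0, -0.0] s [-0.0, -0.001, -0.014]
  a [-0.0167, -0.0, -0.0] s [-0.0, -0.001, -0.014]
  a [-0.0167, -0.0, -0.0] s [-0.0, 0.0, -0.014]
```

Emit:
step_arm([
  {"angular": [0,0,0],"slide": [0,0,-0.05],"jaw": 0},
  {"angular": [0,0,0],"slide": [0,0,-0.07],"jaw": 0},
  {"angular": [0,0,0],"slide": [0,0,-0.07],"jaw": 0},
  {"angular": [0,0,0],"slide": [0,0,-0.06],"jaw": 0},
  {"angular": [0,0,0],"slide": [0,0,-0.03],"jaw": 0},
], newtons=55)

```text
time_s: 7.5
tool_pos: [0.544, -0.3294, 0.2426]
tool_rot: [179.9, 0.0, 99.0]
force: [-0.2, -0.0, -2.2]
grip_width: 0.0095
grasp_force: 54.9
```

Emit:
step_arm([
  {"angular": [0,0,-0.014],"slide": [0.03,0.004,0],"jaw": 0},
  {"angular": [0,0,-0.014],"slide": [0.03,0.004,0],"jaw": 0},
  {"angular": [0,0,-0.028],"slide": [0.059,0.013,0],"jaw": 0},
  {"angular": [0,0,-0.028],"slide": [0.058,0.018,0],"jaw": 0},
  {"angular": [0,0,-0.028],"slide": [0.056,0.023,0],"jaw": 0},
  {"angular": [0,0,-0.028],"slide": [0.054,0.028,0],"jaw": 0},
  {"angular": [0,0,-0.028],"slide": [0.051,0.033,0],"jaw": 0},
  {"angular": [0,0,-0.028],"slide": [0.048,0.037,0],"jaw": 0},
  {"angular": [0,0,-0.028],"slide": [0.044,0.041,0],"jaw": 0},
])

```text
time_s: 8.62
tool_pos: [0.5365, -0.0848, 0.2413]
tool_rot: [180.0, -0.0, 139.6]
force: [0.4, -0.3, -3.5]
grip_width: 0.0096
grasp_force: 54.9
```

Emit:
step_arm([
  {"angular": [0,0,-0.028],"slide": [0.041,0.045,0],"jaw": 0},
  {"angular": [0,0,-0.028],"slide": [0.037,0.048,0],"jaw": 0},
  {"angular": [0,0,-0.028],"slide": [0.032,0.052,0],"jaw": 0},
  {"angular": [0,0,-0.028],"slide": [0.027,0.054,0],"jaw": 0},
  {"angular": [0,0,-0.028],"slide": [0.023,0.056,0],"jaw": 0},
  {"angular": [0,0,-0.028],"slide": [0.018,0.058,0],"jaw": 0},
  {"angular": [0,0,-0.028],"slide": [0.012,0.059,0],"jaw": 0},
  {"angular": [0,0,-0.014],"slide": [0.004,0.03,0],"jaw": 0},
  {"angular": [0,0,-0.014],"slide": [0.003,0.03,0],"jaw": 0},
  {"angular": [0,0,0],"slide": [0,0,0],"jaw": 0},
])

```text
time_s: 9.88
tool_pos: [0.5298, 0.1564, 0.2412]
tool_rot: [180.0, -0.0, 179.7]
force: [-0.5, -0.7, -2.2]
grip_width: 0.0094
grasp_force: 54.9
```

```bash
python3 - <<'E'
from h import *
show(); I=save('scene','s4.png'); 
t=np.array([.531,.008,0]); u=np.array([0,1.,0]); L=t+.018*u
p,r=pan_pose(L+[0,0,.19],90,15); chain([(p,r,4)])
E
```

```text
{'time_s': 9.875, 'qpos': [-34.43, 5.273, 16.406, 94.024, -1.513, 80.934, 71.848], 'tool_pos': [0.53, 0.156, 0.241], 'tool_rot': [179.998, -0.015, 179.699], 'force': [-0.541, -0.69, -2.182], 'grip_width': 0.009, 'grasp_force': 54.92}
leg: mm/row 2.1 deg/row 3.8
  a [-0.0209, 0.0001, -0.0006] s [-0.0, -0.003, 0.003]
  a [-0.0209, 0.0001, -0.0006] s [-0.0, -0.004, 0.002]
  a [-0.0209, 0.0001, -0.0006] s [-0.0, -0.004, 0.002]
  a [-0.0209, 0.0001, -0.0006] s [-0.0, -0.004, 0.002]
```

View pics/s4.png

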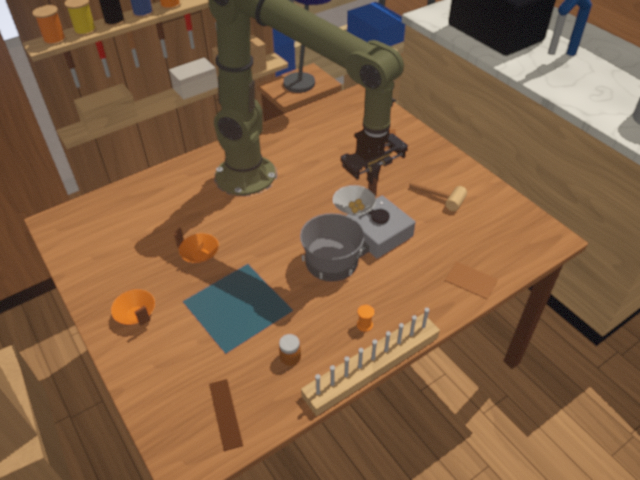

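The pan is at scene (355,200) with its bells still in, beside the tub at (333,240). Now I'll tip it.

Emit:
step_arm([
  {"angular": [-0.021,0,-0.0006],"slide": [0,-0.003,0.003],"jaw": 0},
  {"angular": [-0.021,0,-0.0006],"slide": [0,-0.004,0.002],"jaw": 0},
  {"angular": [-0.021,0,0],"slide": [0,-0.004,0.002],"jaw": 0},
  {"angular": [-0.021,0,0],"slide": [0,-0.004,0.002],"jaw": 0},
  {"angular": [-0.024,0,0],"slide": [0,-0.01,-0.007],"jaw": 0},
  {"angular": [-0.024,0,0],"slide": [0,-0.009,-0.008],"jaw": 0},
  {"angular": [-0.024,0,0],"slide": [0,-0.009,-0.008],"jaw": 0},
  {"angular": [-0.024,0,0],"slide": [0,-0.008,-0.009],"jaw": 0},
  {"angular": [-0.024,0,0],"slide": [0,-0.007,-0.01],"jaw": 0},
])

```text
time_s: 11.05
tool_pos: [0.53, 0.1173, 0.2467]
tool_rot: [143.3, 0.1, 179.7]
force: [-0.2, -0.0, -3.4]
grip_width: 0.0098
grasp_force: 54.9
```

Emit:
step_arm([
  {"angular": [-0.024,0,0],"slide": [0,-0.007,-0.01],"jaw": 0},
  {"angular": [-0.024,0,0],"slide": [0,-0.006,-0.011],"jaw": 0},
  {"angular": [-0.017,0,0],"slide": [0,-0.007,-0.009],"jaw": 0},
  {"angular": [-0.017,0,0],"slide": [0,-0.007,-0.009],"jaw": 0},
  {"angular": [-0.017,0,0],"slide": [0,-0.006,-0.01],"jaw": 0},
])

```text
time_s: 11.68
tool_pos: [0.5298, 0.0886, 0.252]
tool_rot: [125.6, 0.0, 179.7]
force: [-0.3, 1.0, -3.1]
grip_width: 0.0092
grasp_force: 54.9
```

```bash
python3 - <<'E'
from h import *
show(); 
t=np.array([.531,.008,0]); u=np.array([0,1.,0]); L=t+.018*u
for th in (55,): print(pan_pose(L+[0,0,.14],90,th))
p,r=pan_pose(L+[0,0,.135],90,78); chain([(p,r,8)])
E
```

```text
{'time_s': 11.675, 'qpos': [-6.319, 15.356, 31.719, 102.636, -55.052, 95.38, 126.845], 'tool_pos': [0.53, 0.089, 0.252], 'tool_rot': [125.574, 0.02, 179.668], 'force': [-0.263, 1.021, -3.109], 'grip_width': 0.009, 'grasp_force': 54.87}
(array([0.531     , 0.08991596, 0.25394626]), array([125.,   0., 180.]))
leg: mm/row 6.3 deg/row 2.9
  a [-0.0164, 0.0002, -0.0001] s [-0.0, -0.004, -0.012]
  a [-0.0164, 0.0002, -0.0001] s [-0.0, -0.004, -0.012]
  a [-0.0164, 0.0002, -0.0001] s [-0.0, -0.003, -0.012]
  a [-0.0164, 0.0002, -0.0001] s [-0.0, -0.003, -0.012]
  a [-0.0164, 0.0002, -0.0001] s [-0.0, -0.002, -0.012]
  a [-0.0164, 0.0002, -0.0001] s [-0.0, -0.001, -0.012]
  a [-0.0164, 0.0002, -0.0001] s [-0.0, -0.001, -0.012]
  a [-0.0164, 0.0002, -0.0001] s [-0.0, 0.0, -0.013]
```

Emit:
step_arm([
  {"angular": [-0.016,0,0],"slide": [0,-0.004,-0.012],"jaw": 0},
  {"angular": [-0.016,0,0],"slide": [0,-0.004,-0.012],"jaw": 0},
  {"angular": [-0.016,0,0],"slide": [0,-0.003,-0.012],"jaw": 0},
  {"angular": [-0.016,0,0],"slide": [0,-0.003,-0.012],"jaw": 0},
])

```text
time_s: 12.18
tool_pos: [0.5299, 0.0648, 0.2586]
tool_rot: [114.1, 0.0, 179.7]
force: [-0.2, -0.5, -3.0]
grip_width: 0.0095
grasp_force: 54.9
```

```bash
python3 - <<'E'
from h import *
show(); save('side','s5.png')
E
```

```text
{'time_s': 12.175, 'qpos': [0.852, 23.026, 31.386, 101.617, -62.838, 105.216, 134.714], 'tool_pos': [0.53, 0.065, 0.259], 'tool_rot': [114.072, 0.034, 179.682], 'force': [-0.158, -0.481, -2.969], 'grip_width': 0.009, 'grasp_force': 54.88}
```

Emit:
step_arm([
  {"angular": [-0.016,0,0],"slide": [0,-0.002,-0.012],"jaw": 0},
  {"angular": [-0.016,0,0],"slide": [0,-0.001,-0.012],"jaw": 0},
  {"angular": [-0.014,0,0],"slide": [0,-0.001,-0.011],"jaw": 0},
  {"angular": [0,0,0],"slide": [0,0,0],"jaw": 0},
  {"angular": [0,0,0],"slide": [0,0,0],"jaw": 0},
  {"angular": [0,0,0],"slide": [0,0,0],"jaw": 0},
  {"angular": [0,0,0],"slide": [0,0,0],"jaw": 0},
])

```text
time_s: 13.1
tool_pos: [0.5296, 0.0503, 0.2639]
tool_rot: [105.7, 0.1, 179.9]
force: [0.7, 0.9, -2.2]
grip_width: 0.0091
grasp_force: 54.9
```

```bash
python3 - <<'E'
from h import *
show(); A=save('side','s6.png')[:,:,::-1]; B=save('scene','s6b.png')[:,:,::-1]
c=np.zeros((600,800,3),np.uint8); c[:,:400]=cv2.resize(A[130:310,250:370],(400,600),interpolation=cv2.INTER_CUBIC); c[:,400:]=cv2.resize(B[150:300,290:390],(400,600),interpolation=cv2.INTER_CUBIC); cv2.imwrite('pics/c6.png',c)
E
```

```text
{'time_s': 13.1, 'qpos': [5.527, 28.584, 29.858, 100.625, -67.458, 111.992, 138.791], 'tool_pos': [0.53, 0.05, 0.264], 'tool_rot': [105.678, 0.064, 179.852], 'force': [0.747, 0.907, -2.157], 'grip_width': 0.009, 'grasp_force': 54.888}
```

View pics/c6.png

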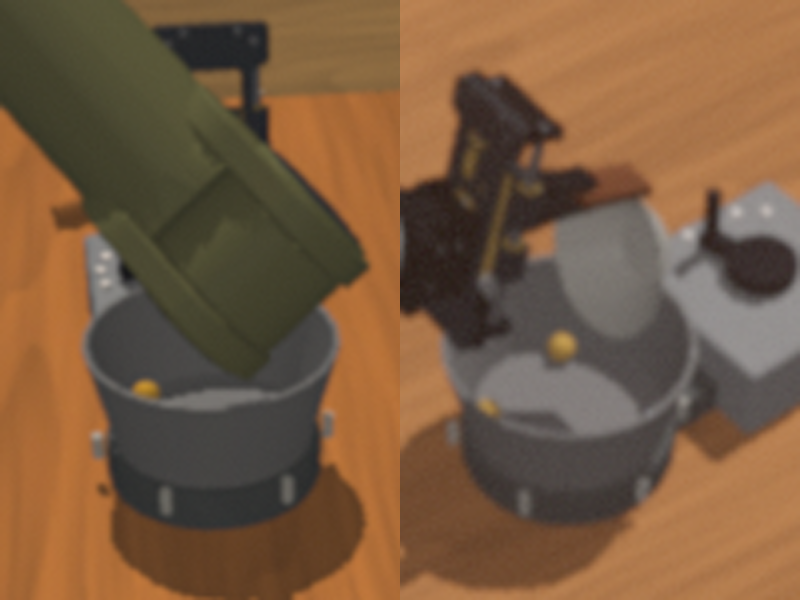

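Two bells are visible in the tub at side ≈(294,247) and scene ≈(331,236). I'll hold briefly, then bring the pan level and check it is empty.

Emit:
step_arm([
  {"angular": [0,0,0],"slide": [0,0,0],"jaw": 0},
  {"angular": [0,0,0],"slide": [0,0,0],"jaw": 0},
  {"angular": [0,0,0],"slide": [0,0,0],"jaw": 0},
  {"angular": [0,0,0],"slide": [0,0,0],"jaw": 0},
])

```text
time_s: 13.7
tool_pos: [0.5296, 0.05, 0.2635]
tool_rot: [105.7, 0.0, 179.8]
force: [0.2, -0.5, -2.3]
grip_width: 0.0095
grasp_force: 54.9
```

```bash
python3 - <<'E'
from h import *
save('scene','s7.png')
t=np.array([.531,.008,0]); u=np.array([0,1.,0]); L=t+.018*u
def W(z,th,n): p,r=pan_pose(L+[0,0,z],90,th); return p,r,n
chain([W(.16,45,8),W(.23,0,10),((.544,-.329,.25),(180,0,99),17)])
E
```

```text
leg: mm/row 7.4 deg/row 3.7
  a [0.0204, 0.0001, -0.0001] s [-0.0, 0.003, 0.014]
  a [0.0204, 0.0001, -0.0001] s [-0.0, 0.004, 0.014]
  a [0.0204, 0.0001, -0.0001] s [-0.0, 0.005, 0.014]
  a [0.0204, 0.0001, -0.0001] s [-0.0, 0.006, 0.013]
  a [0.0204, 0.0001, -0.0001] s [-0.0, 0.007, 0.013]
  a [0.0204, 0.0001, -0.0001] s [-0.0, 0.008, 0.013]
  a [0.0204, 0.0001, -0.0001] s [-0.0, 0.009, 0.012]
  a [0.0204, 0.0001, -0.0001] s [-0.0, 0.009, 0.011]
leg: mm/row 5.1 deg/row 4.5
  a [0.025, 0.0, 0.0] s [0.0, 0.004, 0.009]
  a [0.025, 0.0, 0.0] s [0.0, 0.005, 0.009]
  a [0.025, 0.0, 0.0] s [0.0, 0.006, 0.008]
  a [0.025, 0.0, 0.0] s [0.0, 0.006, 0.008]
  a [0.025, 0.0, 0.0] s [0.0, 0.007, 0.008]
  a [0.025, 0.0, 0.0] s [0.0, 0.007, 0.007]
  a [0.025, 0.0, 0.0] s [0.0, 0.008, 0.006]
  a [0.025, 0.0, 0.0] s [0.0, 0.008, 0.006]
  a [0.025, 0.0, 0.0] s [0.0, 0.009, 0.005]
  a [0.025, 0.0, 0.0] s [0.0, 0.009, 0.004]
leg: mm/row 28.5 deg/row 4.8
  a [0.0, -0.0, 0.0265] s [-0.002, -0.057, -0.001]
  a [0.0, -0.0, 0.0265] s [-0.006, -0.057, -0.001]
  a [0.0, -0.0, 0.0265] s [-0.011, -0.056, -0.001]
  a [0.0, -0.0, 0.0265] s [-0.016, -0.055, -0.001]
  a [0.0, -0.0, 0.0265] s [-0.02, -0.053, -0.001]
  a [0.0, -0.0, 0.0265] s [-0.024, -0.052, -0.001]
  a [0.0, -0.0, 0.0265] s [-0.029, -0.049, -0.001]
  a [0.0, -0.0, 0.0265] s [-0.033, -0.047, -0.001]
  a [0.0, -0.0, 0.0265] s [-0.036, -0.044, -0.001]
  a [0.0, -0.0, 0.0265] s [-0.04, -0.041, -0.001]
  a [0.0, -0.0, 0.0265] s [-0.043, -0.037, -0.001]
  a [0.0, -0.0, 0.0265] s [-0.046, -0.034, -0.001]
  a [0.0, -0.0, 0.0265] s [-0.049, -0.03, -0.001]
  a [0.0, -0.0, 0.0265] s [-0.051, -0.025, -0.001]
  a [0.0, -0.0, 0.0265] s [-0.053, -0.021, -0.001]
  a [0.0, -0.0, 0.0265] s [-0.055, -0.017, -0.001]
  a [0.0, -0.0, 0.0265] s [-0.056, -0.012, -0.001]
```

Emit:
step_arm([
  {"angular": [0.0204,0,0],"slide": [0,0.003,0.014],"jaw": 0},
  {"angular": [0.0204,0,0],"slide": [0,0.004,0.014],"jaw": 0},
  {"angular": [0.0204,0,0],"slide": [0,0.005,0.014],"jaw": 0},
  {"angular": [0.0204,0,0],"slide": [0,0.006,0.013],"jaw": 0},
  {"angular": [0.0204,0,0],"slide": [0,0.007,0.013],"jaw": 0},
  {"angular": [0.0204,0,0],"slide": [0,0.008,0.013],"jaw": 0},
  {"angular": [0.0204,0,0],"slide": [0,0.009,0.012],"jaw": 0},
  {"angular": [0.0204,0,0],"slide": [0,0.009,0.011],"jaw": 0},
])

```text
time_s: 14.75
tool_pos: [0.5292, 0.1089, 0.2612]
tool_rot: [135.1, -0.0, 179.8]
force: [-0.2, -0.1, -2.4]
grip_width: 0.0093
grasp_force: 54.9
```

Emit:
step_arm([
  {"angular": [0.025,0,0],"slide": [0,0.004,0.009],"jaw": 0},
  {"angular": [0.025,0,0],"slide": [0,0.005,0.009],"jaw": 0},
  {"angular": [0.025,0,0],"slide": [0,0.006,0.008],"jaw": 0},
  {"angular": [0.025,0,0],"slide": [0,0.006,0.008],"jaw": 0},
  {"angular": [0.025,0,0],"slide": [0,0.007,0.008],"jaw": 0},
  {"angular": [0.025,0,0],"slide": [0,0.007,0.007],"jaw": 0},
  {"angular": [0.025,0,0],"slide": [0,0.008,0.006],"jaw": 0},
  {"angular": [0.025,0,0],"slide": [0,0.008,0.006],"jaw": 0},
  {"angular": [0.025,0,0],"slide": [0,0.009,0.005],"jaw": 0},
  {"angular": [0.025,0,0],"slide": [0,0.009,0.004],"jaw": 0},
])

```text
time_s: 16.0
tool_pos: [0.5287, 0.1562, 0.2431]
tool_rot: [-179.9, -0.1, 179.8]
force: [0.3, 0.2, -3.3]
grip_width: 0.0095
grasp_force: 54.9
```

```bash
cat > bells.py <<'E'
from h import *
import sys
def bells(n,f):
    I=save(n,f)[:,:,::-1].copy(); m=cv2.inRange(cv2.cvtColor(I,cv2.COLOR_BGR2HSV),(18,110,90),(32,255,255)); 
    k,l,st,ce=cv2.connectedComponentsWithStats(m); print(n,[(ce[i].round().tolist(),int(st[i,4])) for i in range(1,k) if st[i,4]>4 and 150<ce[i][1]<420 and 170<ce[i][0]<450])
t=sys.argv[1]
show()
for n in('scene','side','wrist'): bells(n,n+t+'.png')
E
python3 bells.py 8
```

```text
{'time_s': 16.0, 'qpos': [-35.271, 5.205, 17.23, 93.901, -1.493, 81.282, 71.911], 'tool_pos': [0.529, 0.156, 0.243], 'tool_rot': [-179.891, -0.125, 179.788], 'force': [0.324, 0.19, -3.286], 'grip_width': 0.009, 'grasp_force': 54.893}
scene [([330.0, 236.0], 32)]
side [([294.0, 246.0], 33)]
wrist [([211.0, 161.0], 289), ([284.0, 343.0], 343), ([356.0, 344.0], 294), ([317.0, 398.0], 6269)]
```

```bash
python3 - <<'E'
from h import *
I=cv2.imread('pics/wrist8.png'); m=cv2.inRange(cv2.cvtColor(I,cv2.COLOR_BGR2HSV),(15,110,60),(34,255,255)); 
k,l,st,ce=cv2.connectedComponentsWithStats(m); ci=K('wrist')
for i in range(1,k):
    if st[i,4]>25: print(ce[i].round(),st[i],plane('wrist',[ce[i]],.052,ci).round(3))
print('tub centre',proj('wrist',[[.531,.008,.041],[.531,.008,.12],[.63,.008,.12],[.531,.106,.12],[.53,.09,.2],[.53,.03,.23]],ci).round())
E
```

```text
[211. 161.] [201 153  21  17 291] [[0.478 0.04  0.052]]
[133. 186.] [123 176  22  20 334] [[ 0.503 -0.049  0.052]]
[603. 230.] [ 562  199   78   60 2845] [[0.554 0.491 0.052]]
[284. 344.] [280 314  10  60 372] [[0.704 0.112 0.052]]
[356. 344.] [351 314   9  60 365] [[0.705 0.203 0.052]]
[315. 398.] [ 121  384  365   25 6634] [[0.789 0.151 0.052]]
[488. 475.] [467 471  40   8 140] [[0.941 0.414 0.052]]
[514. 473.] [509 471  12   7  33] [[0.941 0.454 0.052]]
[526. 473.] [522 470  11   8  35] [[0.941 0.474 0.052]]
[461. 476.] [456 473  12   7  44] [[0.942 0.372 0.052]]
tub centre [[190. 208.]
 [160. 226.]
 [174. 319.]
 [264. 226.]
 [224. 254.]
 [118. 270.]]
```

Emit:
step_arm([
  {"angular": [0,0,0.013],"slide": [-0.002,-0.03,0],"jaw": 0},
  {"angular": [0,0,0.0265],"slide": [-0.006,-0.057,0],"jaw": 0},
  {"angular": [0,0,0.0265],"slide": [-0.011,-0.056,0],"jaw": 0},
  {"angular": [0,0,0.0265],"slide": [-0.016,-0.055,0],"jaw": 0},
  {"angular": [0,0,0.0265],"slide": [-0.02,-0.053,0],"jaw": 0},
  {"angular": [0,0,0.0265],"slide": [-0.024,-0.052,0],"jaw": 0},
  {"angular": [0,0,0.0265],"slide": [-0.029,-0.049,0],"jaw": 0},
  {"angular": [0,0,0.0265],"slide": [-0.033,-0.047,0],"jaw": 0},
  {"angular": [0,0,0.0265],"slide": [-0.036,-0.044,0],"jaw": 0},
  {"angular": [0,0,0.0265],"slide": [-0.04,-0.041,0],"jaw": 0},
])

```text
time_s: 17.4
tool_pos: [0.5478, -0.1176, 0.2434]
tool_rot: [-180.0, 0.0, 134.2]
force: [0.2, 0.1, -3.4]
grip_width: 0.0095
grasp_force: 54.9
```

Emit:
step_arm([
  {"angular": [0,0,0.0265],"slide": [-0.043,-0.037,0],"jaw": 0},
  {"angular": [0,0,0.0265],"slide": [-0.046,-0.034,0],"jaw": 0},
  {"angular": [0,0,0.0265],"slide": [-0.049,-0.03,0],"jaw": 0},
  {"angular": [0,0,0.0265],"slide": [-0.051,-0.025,0],"jaw": 0},
  {"angular": [0,0,0.0265],"slide": [-0.053,-0.021,0],"jaw": 0},
  {"angular": [0,0,0.0265],"slide": [-0.055,-0.017,0],"jaw": 0},
  {"angular": [0,0,0],"slide": [0,0,0],"jaw": 0},
])

```text
time_s: 18.27
tool_pos: [0.5575, -0.291, 0.2433]
tool_rot: [-179.9, 0.2, 105.5]
force: [0.1, -0.7, -2.5]
grip_width: 0.0094
grasp_force: 54.9
```

```bash
python3 bells.py 9; python3 - <<'E'
from h import *
ci=K('wrist')
I=cv2.imread('pics/wrist9.png'); m=cv2.inRange(cv2.cvtColor(I,cv2.COLOR_BGR2HSV),(15,110,60),(34,255,255)); 
k,l,st,ce=cv2.connectedComponentsWithStats(m)
for i in range(1,k):
    if st[i,4]>25: print(ce[i].round(),st[i],plane('wrist',[ce[i]],.052,ci).round(3))
chain([((.544,-.329,.245),(180,0,99),4)])
A=cv2.imread('pics/scene9.png');B=cv2.imread('pics/side9.png');C=cv2.imread('pics/wrist9.png')
c=np.zeros((600,800,3),np.uint8); c[:300,:400]=cv2.resize(A[190:300,260:407],(400,300)); c[:300,400:]=cv2.resize(B[180:405,240:420],(400,300)); c[300:,:400]=cv2.resize(C,(400,300)); cv2.imwrite('pics/c9.png',c)
E
```

```text
{'time_s': 18.275, 'qpos': [-7.662, 17.398, 41.467, 83.79, -11.33, 83.081, 49.366], 'tool_pos': [0.558, -0.291, 0.243], 'tool_rot': [-179.905, 0.154, 105.516], 'force': [0.056, -0.681, -2.489], 'grip_width': 0.009, 'grasp_force': 54.892}
scene [([330.0, 236.0], 26), ([312.0, 251.0], 9)]
side [([343.0, 204.0], 138), ([326.0, 217.0], 8), ([294.0, 246.0], 31)]
wrist [([284.0, 344.0], 324), ([356.0, 344.0], 289), ([317.0, 397.0], 6298)]
[604.  49.] [ 583   24   44   51 1618] [[ 0.794 -0.045  0.052]]
[556.  47.] [547  39  24  25 100] [[ 0.744 -0.059  0.052]]
[598. 213.] [  528    51   112   275 12739] [[ 0.871 -0.202  0.052]]
[ 88. 177.] [  65  141   47   77 1857] [[ 0.303 -0.322  0.052]]
[471. 233.] [455 221  36  25 158] [[ 0.735 -0.266  0.052]]
[284. 344.] [280 314  10  60 367] [[ 0.565 -0.467  0.052]]
[356. 344.] [351 314  10  60 362] [[ 0.652 -0.442  0.052]]
[544. 382.] [520 357  44  48 700] [[ 0.92  -0.434  0.052]]
[281. 394.] [  95  358  391   51 8134] [[ 0.58  -0.546  0.052]]
[511. 474.] [487 470  49   9 193] [[ 0.955 -0.603  0.052]]
leg: mm/row 11.4 deg/row 1.7
  a [0.0, -0.0, 0.0097] s [-0.019, -0.013, -0.001]
  a [0.0, -0.0, 0.0097] s [-0.019, -0.013, -0.001]
  a [0.0, -0.0, 0.0097] s [-0.019, -0.012, -0.001]
  a [0.0, -0.0, 0.0097] s [-0.02, -0.011, -0.001]
```

View pics/c9.png

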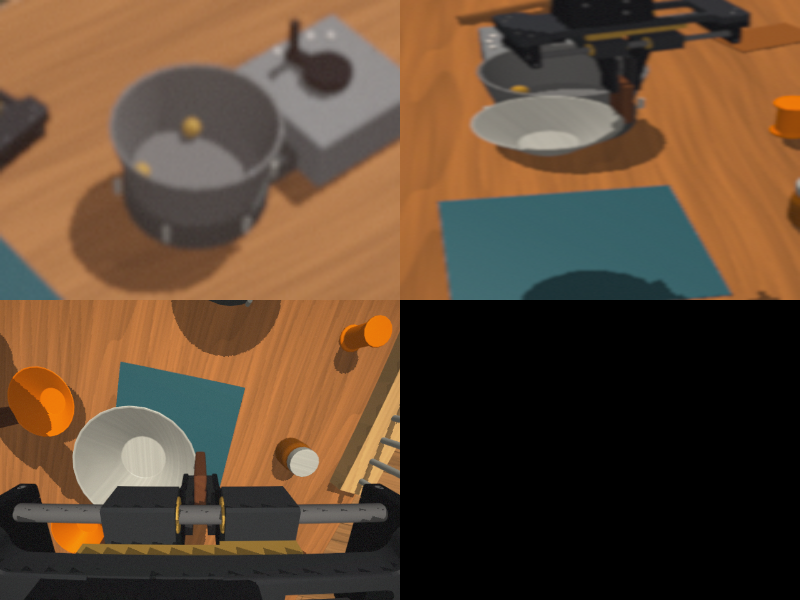

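The pan is empty, as the wrist and side views show. Two bells are visible in the tub, and none are on the bench. I'll place the pan back.

Emit:
step_arm([
  {"angular": [0,0,0.0097],"slide": [-0.019,-0.013,0.03],"jaw": 0},
  {"angular": [0,0,0.0097],"slide": [-0.019,-0.013,0.05],"jaw": 0},
  {"angular": [0,0,0.0097],"slide": [-0.019,-0.012,0.06],"jaw": 0},
  {"angular": [0,0,0.0097],"slide": [-0.02,-0.011,0.06],"jaw": 0},
  {"angular": [0,0,0],"slide": [0,0,0.06],"jaw": 0},
  {"angular": [0,0,0],"slide": [0,0,0.05],"jaw": 0},
  {"angular": [0,0,0],"slide": [0,0,0.03],"jaw": 0},
  {"angular": [0,0,0],"slide": [0,0,0.015],"jaw": 0},
  {"angular": [0,0,0],"slide": [0,0,0],"jaw": 0},
])

```text
time_s: 19.55
tool_pos: [0.5438, -0.33, 0.066]
tool_rot: [180.0, 0.0, 98.9]
force: [-0.4, 1.0, -2.6]
grip_width: 0.0097
grasp_force: 54.9
```

```bash
python3 - <<'E'
from h import *
show(); save('side','s10.png')
E
```

```text
{'time_s': 19.55, 'qpos': [-2.654, 26.005, 40.33, 95.323, -18.167, 65.377, 51.406], 'tool_pos': [0.544, -0.33, 0.066], 'tool_rot': [179.994, 0.033, 98.939], 'force': [-0.42, 1.014, -2.631], 'grip_width': 0.01, 'grasp_force': 54.894}
```

Lower the last 9 mm in small steps and watch the force.

Emit:
step_arm([
  {"angular": [0,0,0],"slide": [0,0,0.006],"jaw": 0},
  {"angular": [0,0,0],"slide": [0,0,0.006],"jaw": 0},
  {"angular": [0,0,0],"slide": [0,0,0.004],"jaw": 0},
  {"angular": [0,0,0],"slide": [0,0,0],"jaw": 0},
])

```text
time_s: 20.1
tool_pos: [0.5437, -0.3299, 0.0579]
tool_rot: [-180.0, 0.0, 98.9]
force: [0.4, 0.4, -2.3]
grip_width: 0.0094
grasp_force: 54.9
```

Emit:
step_arm([
  {"angular": [0,0,0],"slide": [0,0,0.002],"jaw": 0},
  {"angular": [0,0,0],"slide": [0,0,0.002],"jaw": 0},
  {"angular": [0,0,0],"slide": [0,0,0],"jaw": 0},
])

```text
time_s: 20.48
tool_pos: [0.5443, -0.3301, 0.0566]
tool_rot: [179.9, 0.1, 98.9]
force: [0.2, 1.1, 1.3]
grip_width: 0.0096
grasp_force: 54.9
```

Contact made. I'll let go and retreat.

Emit:
step_arm([
  {"angular": [0,0,0],"slide": [0,0,0],"jaw": 0.2},
  {"angular": [0,0,0],"slide": [0,0,0],"jaw": 0.4},
  {"angular": [0,0,0],"slide": [0,0,0],"jaw": 0.5},
  {"angular": [0,0,0],"slide": [0,0,0],"jaw": 0.5},
  {"angular": [0,0,0],"slide": [0,0,0],"jaw": 0.5},
  {"angular": [0,0,0],"slide": [0,0,0],"jaw": 0.5},
])

```text
time_s: 21.22
tool_pos: [0.5438, -0.33, 0.056]
tool_rot: [180.0, 0.0, 98.9]
force: [0.0, 0.1, -0.1]
grip_width: 0.0434
grasp_force: 0.0
```

Emit:
step_arm([
  {"angular": [0,0,0],"slide": [0,0,-0.02],"jaw": 0.5},
  {"angular": [0,0,0],"slide": [0,0,-0.05],"jaw": 0.5},
  {"angular": [0,0,0],"slide": [0,0,-0.07],"jaw": 0.5},
  {"angular": [0,0,0],"slide": [0,0,-0.09],"jaw": 0.5},
  {"angular": [0,0,0],"slide": [0,0,-0.09],"jaw": 0.5},
  {"angular": [0,0,0],"slide": [0,0,-0.09],"jaw": 0.5},
])

```text
time_s: 21.98
tool_pos: [0.5435, -0.33, 0.2635]
tool_rot: [179.9, 0.1, 98.9]
force: [0.4, -1.1, 0.3]
grip_width: 0.0435
grasp_force: 0.0
```

```bash
python3 - <<'E'
from h import *
show(); ci=K('wrist'); I=save('wrist','w11.png')[:,:,::-1].copy(); hsv=cv2.cvtColor(I,cv2.COLOR_BGR2HSV)
c0=proj('wrist',[[.479,-.338,.043]],ci)[0]; print(c0)
pm=cv2.inRange(hsv,(0,0,110),(179,70,255)); M=np.zeros_like(pm); cv2.circle(M,tuple(int(v) for v in c0),75,255,-1)
h=cv2.convexHull(max(cv2.findContours(pm&M,0,1)[0],key=cv2.contourArea)).reshape(-1,2)
P=plane('wrist',h,.043,ci)[:,:2].astype(np.float32); print('pan',cv2.minEnclosingCircle(P),cv2.fitEllipse(P))
# view pose over the console/tub: approach peg; rest peg (.471,.190)
chain([((.57,-.02,.30),(180,0,120),9),((.52,.09,.32),(180,0,160),5)])
E
```

```text
{'time_s': 21.975, 'qpos': [-4.727, 18.414, 43.657, 80.903, -12.641, 85.568, 47.324], 'tool_pos': [0.544, -0.33, 0.263], 'tool_rot': [179.93, 0.063, 98.923], 'force': [0.392, -1.11, 0.275], 'grip_width': 0.043, 'grasp_force': 0.0}
[264.18442573 201.06315121]
pan ((0.4797758460044861, -0.3420460522174835), 0.06461334973573685) ((0.4799148142337799, -0.3423064053058624), (0.12752725183963776, 0.12864278256893158), 159.35281372070312)
leg: mm/row 34.9 deg/row 2.3
  a [0.0003, 0.0003, -0.013] s [0.068, 0.016, -0.007]
  a [0.0003, 0.0003, -0.013] s [0.067, 0.019, -0.007]
  a [0.0003, 0.0003, -0.013] s [0.066, 0.022, -0.007]
  a [0.0003, 0.0003, -0.013] s [0.065, 0.024, -0.007]
  a [0.0003, 0.0003, -0.013] s [0.064, 0.027, -0.007]
  a [0.0003, 0.0003, -0.013] s [0.063, 0.029, -0.007]
  a [0.0003, 0.0003, -0.013] s [0.062, 0.032, -0.007]
  a [0.0003, 0.0003, -0.013] s [0.06, 0.034, -0.007]
  a [0.0003, 0.0003, -0.013] s [0.059, 0.037, -0.007]
leg: mm/row 24.5 deg/row 8.0
  a [0.0, 0.0, -0.0444] s [0.048, 0.005, -0.008]
  a [0.0, 0.0, -0.0444] s [0.047, 0.011, -0.008]
  a [0.0, 0.0, -0.0444] s [0.045, 0.018, -0.008]
  a [0.0, 0.0, -0.0444] s [0.042, 0.024, -0.008]
  a [0.0, 0.0, -0.0444] s [0.038, 0.029, -0.008]
```

The pan stands flat at (0.480, -0.342), with a circular rim, and has been released. Next I'll go over the console.

Emit:
step_arm([
  {"angular": [0,0,-0.014],"slide": [0.03,0.004,-0.006],"jaw": 0.5},
  {"angular": [0,0,-0.028],"slide": [0.059,0.01,-0.006],"jaw": 0.5},
  {"angular": [0,0,-0.028],"slide": [0.059,0.013,-0.006],"jaw": 0.5},
  {"angular": [0,0,-0.028],"slide": [0.058,0.018,-0.006],"jaw": 0.5},
  {"angular": [0,0,-0.028],"slide": [0.056,0.023,-0.006],"jaw": 0.5},
  {"angular": [0,0,-0.028],"slide": [0.054,0.028,-0.006],"jaw": 0.5},
  {"angular": [0,0,-0.028],"slide": [0.051,0.033,-0.006],"jaw": 0.5},
  {"angular": [0,0,-0.028],"slide": [0.048,0.037,-0.006],"jaw": 0.5},
])

```text
time_s: 23.02
tool_pos: [0.5288, -0.1012, 0.2845]
tool_rot: [-180.0, -0.0, 137.1]
force: [-0.1, -0.1, 0.1]
grip_width: 0.0439
grasp_force: 0.0
```

Emit:
step_arm([
  {"angular": [0,0,-0.028],"slide": [0.044,0.041,-0.006],"jaw": 0.5},
  {"angular": [0,0,-0.028],"slide": [0.041,0.045,-0.006],"jaw": 0.5},
  {"angular": [0,0,-0.028],"slide": [0.037,0.048,-0.006],"jaw": 0.5},
  {"angular": [0,0,-0.028],"slide": [0.032,0.052,-0.006],"jaw": 0.4},
  {"angular": [0,0,-0.028],"slide": [0.027,0.054,-0.006],"jaw": 0.4},
  {"angular": [0,0,-0.028],"slide": [0.023,0.056,-0.006],"jaw": 0.4},
  {"angular": [0,0,-0.028],"slide": [0.018,0.058,0],"jaw": 0.4},
  {"angular": [0,0,-0.014],"slide": [0,0,0],"jaw": 0.4},
  {"angular": [0,0,0],"slide": [0,0,0],"jaw": 0.4},
])

```text
time_s: 24.15
tool_pos: [0.5146, 0.1093, 0.3025]
tool_rot: [-179.9, -0.0, 174.7]
force: [-0.3, -0.0, 0.5]
grip_width: 0.0347
grasp_force: 0.0
```

```bash
python3 - <<'E'
from h import *
show(); ci=K('wrist'); I=save('wrist','w12.png')[:,:,::-1].copy()
hsv=cv2.cvtColor(I,cv2.COLOR_BGR2HSV); m=cv2.inRange(hsv,(15,110,60),(34,255,255)); 
k,l,st,ce=cv2.connectedComponentsWithStats(m)
for i in range(1,k):
    if st[i,4]>25: print(ce[i].round(),st[i],plane('wrist',[ce[i]],.052,ci).round(3))
print('tub',proj('wrist',[[.531,.008,.041],[.531,.008,.12]],ci).round(1))
print('peg pred',proj('wrist',[[.471,.19,.132],[.518,.211,.09]],ci).round(1))
E
```

```text
{'time_s': 24.15, 'qpos': [-34.404, 1.011, 19.869, 91.443, -0.284, 87.632, 70.146], 'tool_pos': [0.515, 0.109, 0.302], 'tool_rot': [-179.936, -0.003, 174.672], 'force': [-0.321, -0.048, 0.469], 'grip_width': 0.035, 'grasp_force': 0.0}
[264. 174.] [256 166  18  17 242] [[0.479 0.042 0.052]]
[610. 201.] [ 574  171   66   57 2185] [[0.553 0.492 0.052]]
[199. 200.] [191 192  17  17 232] [[ 0.503 -0.046  0.052]]
[204. 236.] [196 229  17  16 218] [[ 0.552 -0.05   0.052]]
[222. 255.] [214 247  17  16 210] [[ 0.58  -0.03   0.052]]
[235. 344.] [229 314  16  60 540] [[ 0.72  -0.036  0.052]]
[405. 344.] [395 314  17  59 537] [[0.743 0.214 0.052]]
[ 91. 362.] [ 85 357  11  10  43] [[ 0.735 -0.267  0.052]]
[ 98. 369.] [ 93 365  11   8  29] [[ 0.748 -0.26   0.052]]
[368. 398.] [ 176  383  364   26 6619] [[0.837 0.154 0.052]]
tub [[245.7 215.1]
 [231.2 231.6]]
peg pred [[395.2 162.4]
 [406.9 198.3]]
```

View pics/w12.png

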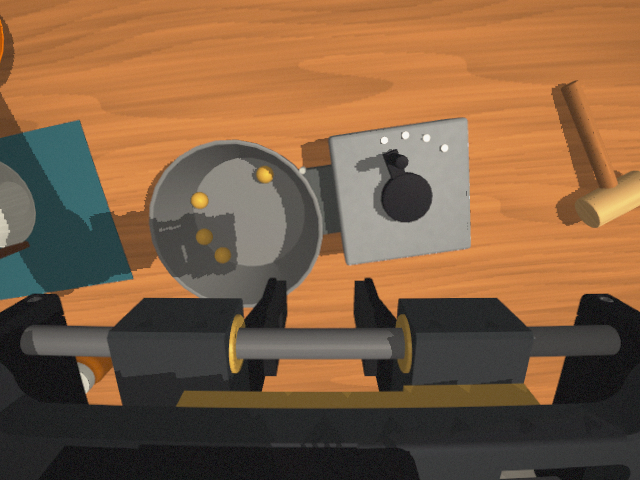

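All four bells are in the tub, at (264,174), (199,200), (204,236) and (222,255). The dial hub is at (407,197), the peg top at (402,161), and the pips run from (384,140) to (444,148).

```bash
python3 - <<'E'
from h import *
ci=K('wrist'); I=cv2.imread('pics/w12.png'); hsv=cv2.cvtColor(I,cv2.COLOR_BGR2HSV)
m=cv2.inRange(hsv,(0,0,205),(179,60,255)); m[:125]=0; m[160:]=0; m[:,:370]=0; m[:,460:]=0
k,l,st,ce=cv2.connectedComponentsWithStats(m); c=np.array([ce[i] for i in range(1,k) if st[i,4]>8]); c=c[c[:,0].argsort()]; 
P=plane('wrist',c,.072,ci)[:,:2]; print(c.round(1).tolist(),P.round(4).tolist())
# axis: circle r=72 through pips
from scipy.optimize import least_squares
f=least_squares(lambda a:np.linalg.norm(P-a,axis=1)-.072,[.52,.21]); ax=f.x; print('axis from pips',ax,f.fun.round(4)); print('pip angles',np.degrees(np.arctan2(*(P-ax).T[::-1]))%360)
b=cv2.inRange(hsv,(0,0,0),(179,255,58)); b[:180]=0;b[225:]=0;b[:,:378]=0;b[:,435:]=0
h=cv2.convexHull(max(cv2.findContours(b,0,1)[0],key=cv2.contourArea)); print('hub px',cv2.minEnclosingCircle(h)); hc=cv2.minEnclosingCircle(h)[0]
for z in(.085,.09,.1): print(z,plane('wrist',[hc],z,ci).round(4))
print('peg top',plane('wrist',[(402,161)],.132,ci).round(4)); pg=plane('wrist',[(402,161)],.132,ci)[0,:2]
print('dist',np.linalg.norm(pg-ax),np.degrees(np.arctan2(*(pg-ax)[::-1]))%360)
Q=plane('wrist',[(330,137),(466,118),(470,247),(347,264)],.07,ci)[:,:2]; print('console',Q.round(3).tolist(),Q.mean(0)); e=Q[1]-Q[0]; print('yaw',np.degrees(np.arctan2(e[1],e[0]))-90)
b=cv2.resize(I[120:220,350:460],(0,0),fx=5,fy=5)
E
```

```text
[[383.9, 139.8], [405.3, 134.7], [426.3, 137.6], [444.2, 147.6]] [[0.4504, 0.1896], [0.4468, 0.2146], [0.4522, 0.2392], [0.4656, 0.2603]]
axis from pips [0.51883287 0.21179476] [-0.  0. -0. -0.]
pip angles [198.00252234 177.74219439 157.64571511 137.68900717]
hub px ((405.8358154296875, 196.8656768798828), 25.177677154541016)
0.085 [[0.5176 0.2104 0.085 ]]
0.09 [[0.5165 0.2092 0.09  ]]
0.1 [[0.5145 0.2069 0.1   ]]
peg top [[0.4705 0.1964 0.132 ]]
dist 0.05068563029969207 197.63066804805058
console [[0.441, 0.127], [0.434, 0.286], [0.594, 0.296], [0.602, 0.135]] [0.51786778 0.21117474]
yaw 2.5978439702356013
```

```bash
python3 - <<'E'
from h import *
chain([((.4713,.1963,.20),(180,0,198),5),((.4713,.1963,.095),(180,0,198),5)])
E
```

```text
leg: mm/row 28.3 deg/row 4.7
  a [-0.0001, -0.0, -0.026] s [0.021, 0.033, 0.041]
  a [-0.0001, -0.0, -0.026] s [0.018, 0.035, 0.041]
  a [-0.0001, -0.0, -0.026] s [0.015, 0.036, 0.041]
  a [-0.0001, -0.0, -0.026] s [0.012, 0.037, 0.041]
  a [-0.0001, -0.0, -0.026] s [0.009, 0.038, 0.041]
leg: mm/row 21.0 deg/row 0.0
  a [0.0, 0.0, 0.0] s [0.0, -0.0, 0.042]
  a [0.0, 0.0, 0.0] s [0.0, -0.0, 0.042]
  a [0.0, 0.0, 0.0] s [0.0, -0.0, 0.042]
  a [0.0, 0.0, 0.0] s [0.0, -0.0, 0.042]
  a [0.0, 0.0, 0.0] s [0.0, -0.0, 0.042]
```

Emit:
step_arm([
  {"angular": [0,0,-0.026],"slide": [0.021,0.033,0.041],"jaw": 0.4},
  {"angular": [0,0,-0.026],"slide": [0.018,0.035,0.041],"jaw": 0.4},
  {"angular": [0,0,-0.026],"slide": [0.015,0.036,0.041],"jaw": 0.4},
  {"angular": [0,0,-0.026],"slide": [0.012,0.037,0.041],"jaw": 0.4},
  {"angular": [0,0,-0.026],"slide": [0.009,0.038,0.041],"jaw": 0.4},
  {"angular": [0,0,0],"slide": [0,0,0],"jaw": 0.4},
  {"angular": [0,0,0],"slide": [0,0,0],"jaw": 0.4},
])

```text
time_s: 25.08
tool_pos: [0.4719, 0.1947, 0.2011]
tool_rot: [-179.9, 0.1, -162.2]
force: [0.5, 0.3, 1.1]
grip_width: 0.0346
grasp_force: 0.0
```

```bash
python3 - <<'E'
from h import *
show(); chain([((.4713,.1963,.095),(180,0,198),5)])
E
```

```text
{'time_s': 25.075, 'qpos': [-39.553, 0.928, 14.314, 102.945, -0.165, 76.086, 82.583], 'tool_pos': [0.472, 0.195, 0.201], 'tool_rot': [-179.94, 0.078, -162.216], 'force': [0.475, 0.291, 1.06], 'grip_width': 0.035, 'grasp_force': 0.0}
leg: mm/row 21.2 deg/row 0.0
  a [-0.0001, 0.0001, -0.0002] s [0.0, 0.001, 0.042]
  a [-0.0001, 0.0001, -0.0002] s [0.0, 0.001, 0.042]
  a [-0.0001, 0.0001, -0.0002] s [0.0, 0.001, 0.042]
  a [-0.0001, 0.0001, -0.0002] s [0.0, 0.001, 0.042]
  a [-0.0001, 0.0001, -0.0002] s [0.0, 0.001, 0.042]
```

Emit:
step_arm([
  {"angular": [0,0,0],"slide": [0,0.001,0.042],"jaw": 0.4},
  {"angular": [0,0,0],"slide": [0,0.001,0.042],"jaw": 0.4},
  {"angular": [0,0,0],"slide": [0,0.001,0.042],"jaw": 0.4},
  {"angular": [0,0,0],"slide": [0,0,0.042],"jaw": 0.4},
  {"angular": [0,0,0],"slide": [0,0,0.042],"jaw": 0.4},
  {"angular": [0,0,0],"slide": [0,0,0],"jaw": 0.4},
])

```text
time_s: 25.82
tool_pos: [0.4706, 0.1956, 0.0949]
tool_rot: [-179.9, -0.1, -162.2]
force: [0.1, -1.1, -0.2]
grip_width: 0.0346
grasp_force: 0.0
```

Emit:
step_arm([
  {"angular": [0,0,0],"slide": [0,0,0],"jaw": 0.2},
  {"angular": [0,0,0],"slide": [0,0,0],"jaw": 0.1},
  {"angular": [0,0,0],"slide": [0,0,0],"jaw": 0.1},
  {"angular": [0,0,0],"slide": [0,0,0],"jaw": 0.1},
  {"angular": [0,0,0],"slide": [0,0,0],"jaw": 0.1},
  {"angular": [0,0,0],"slide": [0,0,0],"jaw": 0.1},
], newtons=15)

```text
time_s: 26.58
tool_pos: [0.471, 0.1973, 0.0959]
tool_rot: [-180.0, 0.1, -162.1]
force: [0.1, -0.3, 7.1]
grip_width: 0.0132
grasp_force: 15.0
```

```bash
cat > dial.py <<'E'
from h import *
import sys
ax=np.array([.5188,.2118])
def pp(p,r=.05): return (ax[0]+r*np.cos(np.radians(p)),ax[1]+r*np.sin(np.radians(p)),.095)
o=env.get_obs(); show(); v=o['tool_pos'][:2]-ax; p=np.degrees(np.arctan2(v[1],v[0]))%360
print('polar',p,'alpha',np.radians(198-p),'r',np.linalg.norm(v))
tq=(np.array(o['force'][:2])); print('tangential F (cw)',tq@[np.cos(np.radians(p-90)),np.sin(np.radians(p-90))])
E
python3 dial.py; python3 - <<'E'
from dial import *
chain([(pp(198-a),(180,0,198-a),3) for a in (10,20,30,40,50,60.2)])
E
```

```text
{'time_s': 26.575, 'qpos': [-39.231, 5.727, 14.289, 110.584, -1.543, 63.804, 83.612], 'tool_pos': [0.471, 0.197, 0.096], 'tool_rot': [-179.982, 0.072, -162.057], 'force': [0.072, -0.278, 7.057], 'grip_width': 0.013, 'grasp_force': 15.001}
polar 196.90969108298557 alpha 0.01902948046575535 r 0.050010274216205575
tangential F (cw) -0.2865175667916157
{'time_s': 26.575, 'qpos': [-39.231, 5.727, 14.289, 110.584, -1.543, 63.804, 83.612], 'tool_pos': [0.471, 0.197, 0.096], 'tool_rot': [-179.982, 0.072, -162.057], 'force': [0.072, -0.278, 7.057], 'grip_width': 0.013, 'grasp_force': 15.001}
polar 196.90969108298557 alpha 0.01902948046575535 r 0.050010274216205575
tangential F (cw) -0.2865175667916157
leg: mm/row 2.6 deg/row 3.3
  a [-0.0, 0.0001, 0.0184] s [-0.001, 0.005, 0.001]
  a [-0.0, 0.0001, 0.0184] s [-0.0, 0.005, 0.001]
  a [-0.0, 0.0001, 0.0184] s [0.0, 0.005, 0.001]
leg: mm/row 2.9 deg/row 3.3
  a [-0.0, -0.0, 0.0185] s [-0.001, 0.006, 0.0]
  a [-0.0, -0.0, 0.0185] s [-0.0, 0.006, 0.0]
  a [-0.0, -0.0, 0.0185] s [0.0, 0.006, 0.0]
leg: mm/row 2.9 deg/row 3.3
  a [0.0, -0.0, 0.0185] s [-0.001, 0.006, 0.0]
  a [0.0, -0.0, 0.0185] s [-0.0, 0.006, 0.0]
  a [0.0, -0.0, 0.0185] s [0.0, 0.006, 0.0]
leg: mm/row 2.9 deg/row 3.3
  a [0.0, -0.0, 0.0185] s [-0.001, 0.006, 0.0]
  a [0.0, -0.0, 0.0185] s [-0.0, 0.006, 0.0]
  a [0.0, -0.0, 0.0185] s [0.0, 0.006, 0.0]
leg: mm/row 2.9 deg/row 3.3
  a [0.0, -0.0, 0.0185] s [-0.001, 0.006, 0.0]
  a [0.0, -0.0, 0.0185] s [-0.0, 0.006, 0.0]
  a [0.0, -0.0, 0.0185] s [0.0, 0.006, 0.0]
leg: mm/row 3.0 deg/row 3.4
  a [0.0, -0.0, 0.0189] s [-0.001, 0.006, 0.0]
  a [0.0, -0.0, 0.0189] s [-0.0, 0.006, 0.0]
  a [0.0, -0.0, 0.0189] s [0.0, 0.006, 0.0]
```

The peg is held, but there is about 7 N vertical load on the tool. I'll lift slightly to relieve it, then start the arc.

Emit:
step_arm([
  {"angular": [0,0,0],"slide": [0,0,-0.004],"jaw": 0},
  {"angular": [0,0,0],"slide": [0,0,0],"jaw": 0},
], newtons=20)

```text
time_s: 26.82
tool_pos: [0.471, 0.1972, 0.0962]
tool_rot: [-180.0, 0.1, -162.1]
force: [4.6, 1.6, -7.1]
grip_width: 0.0131
grasp_force: 20.0
```

Emit:
step_arm([
  {"angular": [0,0,0.0184],"slide": [-0.0005,0.0052,0],"jaw": 0},
  {"angular": [0,0,0.0184],"slide": [-0.0003,0.0052,0],"jaw": 0},
  {"angular": [0,0,0.0184],"slide": [-0.0002,0.0054,0],"jaw": 0},
  {"angular": [0,0,0.0185],"slide": [-0.0003,0.0058,0],"jaw": 0},
  {"angular": [0,0,0.0185],"slide": [-0.0003,0.0058,0],"jaw": 0},
])

```text
time_s: 27.45
tool_pos: [0.4687, 0.2094, 0.0962]
tool_rot: [-179.9, -0.0, -178.8]
force: [2.2, -0.2, -3.5]
grip_width: 0.013
grasp_force: 20.0
```

```bash
python3 dial.py
```

```text
{'time_s': 27.45, 'qpos': [-40.866, 6.151, 14.589, 110.101, -1.573, 64.021, 65.555], 'tool_pos': [0.469, 0.209, 0.096], 'tool_rot': [-179.851, -0.004, -178.778], 'force': [2.247, -0.208, -3.452], 'grip_width': 0.013, 'grasp_force': 19.997}
polar 182.77776641465297 alpha 0.26567809557196687 r 0.05016817679697958
tangential F (cw) -0.3164366034727668
```

Emit:
step_arm([
  {"angular": [0,0,0.0185],"slide": [-0.0003,0.0058,0.001],"jaw": 0},
  {"angular": [0,0,0.0185],"slide": [-0.0003,0.0058,0.001],"jaw": 0},
  {"angular": [0,0,0.0185],"slide": [-0.0003,0.0058,0],"jaw": 0},
  {"angular": [0,0,0],"slide": [0,0,0],"jaw": 0},
  {"angular": [0,0,0],"slide": [0,0,0],"jaw": 0},
])

```text
time_s: 28.08
tool_pos: [0.469, 0.2185, 0.0961]
tool_rot: [-179.9, -0.0, 171.4]
force: [-2.0, -1.7, 2.0]
grip_width: 0.0127
grasp_force: 20.0
```

```bash
python3 dial.py; python3 - <<'E'
from h import *
ci=K('wrist'); I=save('wrist','w13.png'); print(proj('wrist',[[.5188,.2118,.115],[.4704,.225,.115]],ci))
E
```

```text
{'time_s': 28.075, 'qpos': [-41.83, 6.667, 14.803, 109.574, -1.827, 64.068, 55.072], 'tool_pos': [0.469, 0.219, 0.096], 'tool_rot': [-179.908, -0.03, 171.394], 'force': [-2.006, -1.733, 2.006], 'grip_width': 0.013, 'grasp_force': 20.001}
polar 172.31073014203213 alpha 0.4483623414548754 r 0.05027982640868835
tangential F (cw) -1.9856681515248953
[[321.59572718 368.64292581]
 [332.54558202 290.84805407]]
```

Emit:
step_arm([
  {"angular": [0,0,0.0185],"slide": [-0.0003,0.0058,0],"jaw": 0},
  {"angular": [0,0,0.0185],"slide": [-0.0003,0.0058,0],"jaw": 0},
  {"angular": [0,0,0.0185],"slide": [-0.0003,0.0058,0],"jaw": 0},
  {"angular": [0,0,0.0185],"slide": [-0.0003,0.0058,0],"jaw": 0},
  {"angular": [0,0,0.0185],"slide": [-0.0003,0.0058,0],"jaw": 0},
  {"angular": [0,0,0.0185],"slide": [-0.0003,0.0058,0],"jaw": 0},
  {"angular": [0,0,0],"slide": [0,0,0],"jaw": 0},
  {"angular": [0,0,0],"slide": [0,0,0],"jaw": 0},
])

```text
time_s: 29.12
tool_pos: [0.4743, 0.2352, 0.096]
tool_rot: [-179.9, -0.1, 151.4]
force: [-4.3, -1.7, 4.9]
grip_width: 0.0131
grasp_force: 20.0
```

```bash
python3 dial.py; python3 - <<'E'
from dial import *
chain([(pp(137.8),(180,0,137.8),4)])
E
```

```text
{'time_s': 29.125, 'qpos': [-43.676, 8.167, 15.621, 107.982, -2.424, 64.284, 34.285], 'tool_pos': [0.474, 0.235, 0.096], 'tool_rot': [-179.899, -0.056, 151.433], 'force': [-4.298, -1.663, 4.927], 'grip_width': 0.013, 'grasp_force': 20.001}
polar 152.23061864449494 alpha 0.7988264012544686 r 0.05029742941642748
tangential F (cw) -3.473901028154381
{'time_s': 29.125, 'qpos': [-43.676, 8.167, 15.621, 107.982, -2.424, 64.284, 34.285], 'tool_pos': [0.474, 0.235, 0.096], 'tool_rot': [-179.899, -0.056, 151.433], 'force': [-4.298, -1.663, 4.927], 'grip_width': 0.013, 'grasp_force': 20.001}
polar 152.23061864449494 alpha 0.7988264012544686 r 0.05029742941642748
tangential F (cw) -3.473901028154381
leg: mm/row 3.2 deg/row 3.4
  a [-0.0001, -0.0001, 0.0189] s [-0.001, 0.006, 0.0]
  a [-0.0001, -0.0001, 0.0189] s [-0.0, 0.006, 0.0]
  a [-0.0001, -0.0001, 0.0189] s [-0.0, 0.006, 0.0]
  a [-0.0001, -0.0001, 0.0189] s [0.0, 0.006, 0.001]
```

Emit:
step_arm([
  {"angular": [0,0,0.0185],"slide": [-0.0003,0.0058,0],"jaw": 0},
  {"angular": [0,0,0.0185],"slide": [-0.0003,0.0058,0],"jaw": 0},
  {"angular": [0,0,0.0185],"slide": [-0.0003,0.0058,0],"jaw": 0},
  {"angular": [0,0,0.0145],"slide": [-0.0002,0.0046,0],"jaw": 0},
  {"angular": [0,0,0],"slide": [0,0,0],"jaw": 0},
  {"angular": [0,0,0],"slide": [0,0,0],"jaw": 0},
])

```text
time_s: 29.88
tool_pos: [0.4805, 0.2443, 0.096]
tool_rot: [-179.9, -0.1, 138.8]
force: [-5.2, -2.3, 4.4]
grip_width: 0.0132
grasp_force: 20.0
```

```bash
python3 dial.py; python3 - <<'E'
from h import *
env.read_camera; A=save('side','s14.png'); B=save('scene','s14b.png')
E
```

```text
{'time_s': 29.875, 'qpos': [-44.746, 9.359, 16.428, 106.706, -2.937, 64.477, 21.59], 'tool_pos': [0.48, 0.244, 0.096], 'tool_rot': [-179.878, -0.06, 138.843], 'force': [-5.21, -2.291, 4.412], 'grip_width': 0.013, 'grasp_force': 20.001}
polar 139.67038009394935 alpha 1.0180439187974093 r 0.05025002759851589
tangential F (cw) -5.118769674286646
```

Emit:
step_arm([
  {"angular": [0,0,0.0065],"slide": [-0.0001,0.002,0],"jaw": 0},
  {"angular": [0,0,0.0065],"slide": [-0.0001,0.002,0],"jaw": 0},
  {"angular": [0,0,0],"slide": [0,0,0],"jaw": 0},
  {"angular": [0,0,0],"slide": [0,0,0],"jaw": 0},
  {"angular": [0,0,0],"slide": [0,0,0],"jaw": 0},
])

```text
time_s: 30.6
tool_pos: [0.4818, 0.2457, 0.096]
tool_rot: [-179.9, -0.1, 136.5]
force: [-4.9, -2.4, 5.0]
grip_width: 0.0126
grasp_force: 20.0
```

```bash
python3 dial.py; python3 - <<'E'
from dial import *
from h import *
ci=K('wrist'); W=save('wrist','w15.png')[:,:,::-1]; A=save('scene','s15.png')[:,:,::-1]; B=save('side','s15b.png')[:,:,::-1]
# dial arm bearing seen from the wrist: dark hub+arm pixels at z .086 by polar angle, radius 30..42 mm
hsv=cv2.cvtColor(W.copy(),cv2.COLOR_BGR2HSV)
for p in range(110,206,5):
    X=[(ax[0]+r*np.cos(np.radians(p)),ax[1]+r*np.sin(np.radians(p)),.086) for r in np.linspace(.03,.04,5)]
    uv=proj('wrist',X,ci).round().astype(int); print(p,uv[2],[int(hsv[v,u,2]) if 0<=v<480 and 0<=u<640 else -1 for u,v in uv])
E
```

```text
{'time_s': 30.6, 'qpos': [-44.933, 9.587, 16.606, 106.463, -3.044, 64.518, 19.274], 'tool_pos': [0.482, 0.246, 0.096], 'tool_rot': [-179.869, -0.063, 136.503], 'force': [-4.908, -2.363, 4.962], 'grip_width': 0.013, 'grasp_force': 20.001}
polar 137.47372708451468 alpha 1.0563827463358864 r 0.050214335664007445
tangential F (cw) -5.058906926970349
{'time_s': 30.6, 'qpos': [-44.933, 9.587, 16.606, 106.463, -3.044, 64.518, 19.274], 'tool_pos': [0.482, 0.246, 0.096], 'tool_rot': [-179.869, -0.063, 136.503], 'force': [-4.908, -2.363, 4.962], 'grip_width': 0.013, 'grasp_force': 20.001}
polar 137.47372708451468 alpha 1.0563827463358864 r 0.050214335664007445
tangential F (cw) -5.058906926970349
110 [345 297] [28, 26, 23, 25, 30]
115 [341 296] [29, 28, 35, 37, 27]
120 [336 294] [30, 32, 33, 38, 27]
125 [331 293] [21, 24, 26, 23, 49]
130 [327 293] [29, 29, 23, 33, 33]
135 [322 292] [30, 29, 37, 29, 29]
140 [317 292] [28, 24, 33, 29, 32]
145 [312 293] [28, 33, 32, 29, 30]
150 [307 294] [31, 24, 29, 39, 39]
155 [303 295] [34, 31, 39, 39, 39]
160 [298 296] [24, 34, 39, 38, 27]
165 [294 298] [39, 40, 28, 26, 33]
170 [290 301] [40, 32, 32, 29, 88]
175 [286 303] [34, 30, 26, 78, 85]
180 [282 306] [26, 30, 35, 52, 45]
185 [279 309] [25, 27, 36, 39, 41]
190 [276 312] [16, 69, 43, 38, 41]
195 [274 316] [123, 148, 43, 43, 42]
200 [272 319] [158, 89, 42, 46, 41]
205 [270 323] [184, 52, 43, 38, 42]
```

```bash
python3 -c "
from h import *
print(env.sign_off())"
```

```text
the job is handed in; nothing more can be done
None
```

I handed the job in at about 31 s: all four bells are in the tub, the empty pan is upright on the mat and released, and the gripper is holding the dial peg at about 1.05 rad, the third detent. That angle comes from the tool position, not from a view of the dial. I kept clear of the spool, jar and mallet but took no final check that they had not moved.

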